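Free the locked drip cup from its leaning holder

ROBOT

A 7-joint arm with a two-finger parallel gripper is mounted at the origin on a cart in front of the work surface, level with it; the furniture and walls round the work are solid. World frame = base frame: x ahead of the robot, y to its left, z up, the work surface at z = 0. Lengths are in m, angles in rad, forces in N, time in s.
With the tool pointing down it reaches from about 0.425 to 0.925 m from the base axis. Payload 6.8 kg.
Tool frame: the origin (TCP) lies between the finger pads; the fingertips stand r.tcp_to_tips ahead of it and the grasp point (between the pads) lies 3 mm ahead of it (r.tcp_to_tips is the distance from the TCP to the fingertips, in m); z points along the fingers, y is the line along which they close (so a half turn about z gives the same grasp; the last joint's range is limited). The gripper opens to 85 mm and grips with 20 to 120 N. Pads are 22 mm wide; open, the fingers measure 114 mm over their backs; the gripper's body (76 mm by 85 mm) begins 54 mm behind the grasp point. The pads swing forward as they close: fully open they stand 13 mm farther back than shut.
Start: joints at [1.126, 0.477, 0.022, 1.555, -0.011, 1.109, -0.083], TCP at [0.223, -0.637, 0.226] pointing down, gripper open.
Joint ranges: [-2.96, 2.96], [-0.34, 2.1], [-1.41, 1.46], [0.24, 2.44], [-1.37, 4.51], [0.17, 1.92], [-2.96, 2.96]. Speed limits (rad/s): [2.39, 2.39, 3.14, 3.14, 3.14, 3.14, 3.14].

INTERFACE

Orientations are given as a rotation vector (axis times angle).
In Python, from bench import r gives the robot as it stands. The module is installed in compiled form; this text tells all that it offers.
- The arm moves only by the tool step_arm, never from a script. Its argument "moves" is a list of rows, each an object of numbers: "rx", "ry", "rz": the turn, a rotation vector about the tool's x, y, z in degrees; "dx", "dy", "dz": the shift along the tool's x, y, z in mm; "gripper": the opening, from -1 (shut) to 1 (fully open). In form: [{"rx": .., "ry": .., "rz": .., "dx": .., "dy": .., "dz": .., "gripper": ..}, ...]. A call has 1 to 20 rows; each row shifts and turns the commanded pose from where the row before left it, along the tool's axes as they then stand; what a row does not reach is not made up. A row lasts 1/8 s, in which the tool goes at most 62.5 mm and 10.7 degrees, less where a joint would pass 70% of its speed; a pose out of reach is approached as far as the arm can. A call is refused whole if a number of a shift passes 62.5 or a number of a turn 10.7, either way. A call with a gripper value outside its range is refused whole. The fingers move at their own pace and stop on an object; "grip_force" is the grip in N (left out, the last holds). Time passes only in rows, so rows that do not move let the fingers close. It gives the time, the measured TCP pose, the force, the opening and the grip force at its end, in the units of the state.
- r.get_obs(): the state, without advancing time (a new reading comes with each control period).
- r.grab_frame(name): name is "side" or "top"; returns the picture (384x512x3 uint8, blue, green, red); there is no depth.
- r.camera_info(name): a dict with "mtx" (3x3 intrinsics, pixels), "D" ([k1, k2, p1, p2, k3] as OpenCV has them; the pictures are not rectified), "rvec" (rotation vector, rad) and "tvec" (3), from world to camera coordinates, as OpenCV has them. Camera axes: x right, y down, z forward; pixel columns grow to the right and rows downward; lengths in m; the calibration is good to about 2 mm. A picture is of the moment at which its call begins. camera_info takes no time and is no camera call.
- r.hand_in(): hands the job in; it is judged then, once.
The state is a dict: "clock": time; "joints": joint angles; "qvel": joint speeds; "tau": joint torques, N m; "tcp_pos": TCP position; "orientation": TCP orientation; "contact_force": force on the tool from outside, world axes, zero at the start; "moment": the same for the moment, N m; "grip_width": finger opening in m; "gripper_force": force on a finger pad.
Only numpy, scipy, OpenCV 4.12 (cv2) and the standard library are available. Lean on these libraries where they do the work, as an engineer would, in place of code of your own. Each camera call takes 0.05 s, during which the arm holds its last target. There are 200 camera calls.

TASK

The spray can's drip cup has to come out of its leaning holder for cleaning. First take the can out of the cup and stand it upright on the black rubber mat; then grip the orange cup by its rim, turn it anticlockwise (seen from its open end) until its yellow stripes meet the yellow gaps of the holder's ring, draw it straight out and stand it upright, open end up, on the mat beside the can. Set things down gently, both well on the mat, and leave the tape measure, pliers and tube offcut where they are.

Things in the scene. Friction and masses are not known exactly. Their poses are not given: they have to be found in the camera images.
- holder: Blue round socket on a fixed foot, leaning 30 degrees, mouth to the robot's side. Origin: centre of its inner floor, 42 mm above the bench. z: socket axis, out of the mouth; -x: low side of the lean. All of it lies within 60 mm of the axis (foot within 75 mm). A yellow patch on its side marks each ring gap.
- ring (a point): Centre of the steel guard ring's top face, on the socket axis at holder z = 46 mm; axes as the holder's. Ring opening radius 42.5 mm, with two gaps 36 mm wide, at +x and -x. Stops below it end the cup's anticlockwise turn with the lugs in the gaps (4 degrees past mid-gap).
- cup_mid (a point): Orange open drip cup, 100 mm tall, outer radius 40 mm, wall 8 mm, floor 6 mm, 160 to 260 g. Point: its centre, 50 mm above the underside; z: its axis, to the open end; x: to one of two lugs (at +x and -x, 20 mm wide, out to 48 mm from the axis, 24 to 35 mm above the underside; yellow stripes stand above them). Starts on the holder's floor, coaxial to 2.5 mm.
- cup_rim (a point): Centre of the cup's open mouth, 100 mm above its underside, axes as the cup's; at first 54 mm beyond the ring. Cup starts locked: x axis 0.6 to 1.1 rad clockwise (seen from the mouth) of the holder's x. It turns with friction only, lifts only when within about 0.15 rad of the holder's x (either way round), then comes out along the holder's z, clear after 50 mm.
- can_mid (a point): Grey spray can with a red cap, round, 46 mm in diameter, 146 mm tall, 160 to 260 g. The point is its centre, 73 mm up; z: its axis, to the cap. It starts loose in the cup, leaning on the cup's low side, its upper 50 mm out of the cup. It must be lifted about 110 mm along the holder's z to clear the rim.
- mat: Black rubber mat, 150 mm (x) by 260 mm (y), 3 mm thick, fixed on the bench inside the clamped steel frame (bars 25 mm high). Origin: centre of its underside, at bench height.
- tape_mid (a point): Yellow tape measure, 35 x 82 x 65 mm, a bystander; the point is its centre, 32 mm up.
- pliers_mid (a point): Pliers with red handles, 58 x 189 x 14 mm, lying flat, a bystander; the point is its centre, 7 mm up.
- tube_mid (a point): Dark square steel tube offcut, 25 x 85 x 25 mm, lying flat behind the mat, a bystander; the point is its centre, 12 mm up.

How it is judged:
On the way, in this order (a step that is already met when the one before it is completed fails the run):
1. the can stands upright on the mat, while the cup is still locked in the holder (x of can_mid in the frame of mat between -0.06 and 0.06 m and y of can_mid in the frame of mat between -0.115 and 0.115 m and angle between can_mid's own z axis and vertical below 0.1 rad and height (world z) of can_mid between 0.068 and 0.083 m and linear speed of can below 0.02 m/s and distance between cup_mid and holder below 0.075 m and contact force between can and the fingers below 3 N), for 0.2 s.
2. the cup, still in the holder, is turned so that its lugs stand in the gaps of the ring (angle between the x axis of cup_mid and the x axis of holder, either way round below 0.25 rad and distance between cup_mid and holder below 0.09 m).
3. the cup is drawn out of the holder (distance between cup_mid and holder above 0.1 m), for 0.1 s.
At the end, for the whole second after the job is handed in: Can and cup both stand upright (within 0.1 rad, open end of the cup up) on the mat and at rest (under 0.02 m/s): cup's centre within 45 mm of the mat's centre along its x and 100 mm along its y, can's centre within 60 mm and 115 mm (x of can_mid in the frame of mat between -0.06 and 0.06 m and y of can_mid in the frame of mat between -0.115 and 0.115 m and angle between each of can_mid, cup_mid's own z axis and vertical below 0.1 rad and height (world z) of can_mid between 0.068 and 0.083 m and x of cup_mid in the frame of mat between -0.045 and 0.045 m and y of cup_mid in the frame of mat between -0.1 and 0.1 m and height (world z) of cup_mid between 0.046 and 0.06 m and linear speed of each of can, cup below 0.02 m/s); the robot touches nothing.
It fails at once if the tape measure: moved by more than 30 mm (distance of tape_mid from where it was at the start of the episode above 0.03 m).
It fails at once if the pliers: moved by more than 30 mm (distance of pliers_mid from where it was at the start of the episode above 0.03 m).
It fails at once if the tube offcut: moved by more than 30 mm (distance of tube_mid from where it was at the start of the episode above 0.03 m).
It fails at once if the can is dropped or banged on the mat (faster than 0.5 m/s within 12 mm of it) (height (world z) of can_mid below 0.088 m and linear speed of can above 0.5 m/s).
It fails at once if the cup is dropped or banged on the mat (faster than 0.5 m/s within 12 mm of it) (height (world z) of cup_mid below 0.065 m and linear speed of cup above 0.5 m/s).
It also fails if it takes over 54 s, if anything falls off the work surface, if the arm or the gripper's body presses on something with over 40 N, if the wrist force passes 120 N, or if a joint passes its speed limit or range.

## Working session

There is one attempt and no reset: what is moved stays moved. The work goes in short steps, Python scripts to look and compute and a tool call to move; the robot and the scene stay as the last step left them, time stands still between calls to the robot, and variables do not carry over. Pictures are saved under pics/ and viewed, at most 10 in all, crops included, and the job is handed in when it is done.

Besides the shell and the picture viewer there is one more tool, called after "Call:" as name([rows], argument=value, ...), one row to a line, values as JSON. step_arm: Moves the arm, as the interface text tells. Its arguments: {"type":"object","properties":{"moves":{"type":"array","items":{"type":"object","properties":{"rx":{"type":"number"},"ry":{"type":"number"},"rz":{"type":"number"},"dx":{"type":"number"},"dy":{"type":"number"},"dz":{"type":"number"},"gripper":{"type":"number"}}}},"grip_force":{"type":"number"}},"required":["moves"]}

```bash
mkdir -p pics; ls
cat > h.py <<'E'
import numpy as np, cv2
from scipy.spatial.transform import Rotation as R
from bench import r
def cam(n):
    c=r.camera_info(n); return [np.array(c[k],float) for k in("mtx","D","rvec","tvec")]
def ray(n,uv):
    K,D,rv,t=cam(n); p=cv2.undistortPoints(np.array(uv,float).reshape(1,1,2),K,D).ravel()
    M=cv2.Rodrigues(rv)[0]; o=-M.T@t.ravel(); d=M.T@np.array([p[0],p[1],1]); return o,d/np.linalg.norm(d)
def onz(n,uv,z):
    o,d=ray(n,uv); return o+d*(z-o[2])/d[2]
def proj(n,P):
    K,D,rv,t=cam(n); return cv2.projectPoints(np.array(P,float).reshape(-1,1,3),rv,t,K,D)[0].reshape(-1,2)
def tri(a,ua,b,ub):
    o1,d1=ray(a,ua);o2,d2=ray(b,ub)
    s=np.linalg.lstsq(np.c_[d1,-d2],o2-o1,rcond=None)[0]
    p,q=o1+d1*s[0],o2+d2*s[1]; return (p+q)/2,np.linalg.norm(p-q)
E
python3 - <<'E'
from h import *
for n in("side","top"):
    f=r.grab_frame(n); cv2.imwrite(f"pics/{n}0.png",cv2.resize(f,(800,600),interpolation=cv2.INTER_CUBIC)); cv2.imwrite(f"{n}0raw.png",f)
    print(n,ray(n,(256,192)))
print(r.get_obs(), r.tcp_to_tips)
E
```

```text
pics
side (array([0.08157818, 0.52847908, 0.64498655]), array([ 0.45269449, -0.66938994, -0.58905416]))
top (array([ 0.37460661, -0.11312091,  1.05738746]), array([ 0.15206672,  0.02468545, -0.98806191]))
{'clock': 0.1, 'joints': array([ 1.12591423,  0.47772052,  0.02236518,  1.55635506, -0.01148052,
        1.10932499, -0.08312761]), 'qvel': array([ 0.00184749, -0.00214739, -0.00024334, -0.00448417, -0.00150394,
       -0.00011895, -0.00071666]), 'tau': array([ 4.06000836e-03, -5.97761643e+01,  1.61284313e+00, -2.81958729e+01,
        1.26517258e-02,  5.00096648e-03,  4.84295902e-05]), 'tcp_pos': array([ 0.22284165, -0.63656981,  0.22522029]), 'orientation': array([-3.09556103e+00, -5.26218064e-01,  6.72682274e-04]), 'contact_force': array([-0.51878088,  0.00785249, -0.5148811 ]), 'moment': array([0.02817637, 0.01442243, 0.02126947]), 'gripper_force': 0.0, 'grip_width': 0.08519105346644659} 0.022
```

View pics/side0.png

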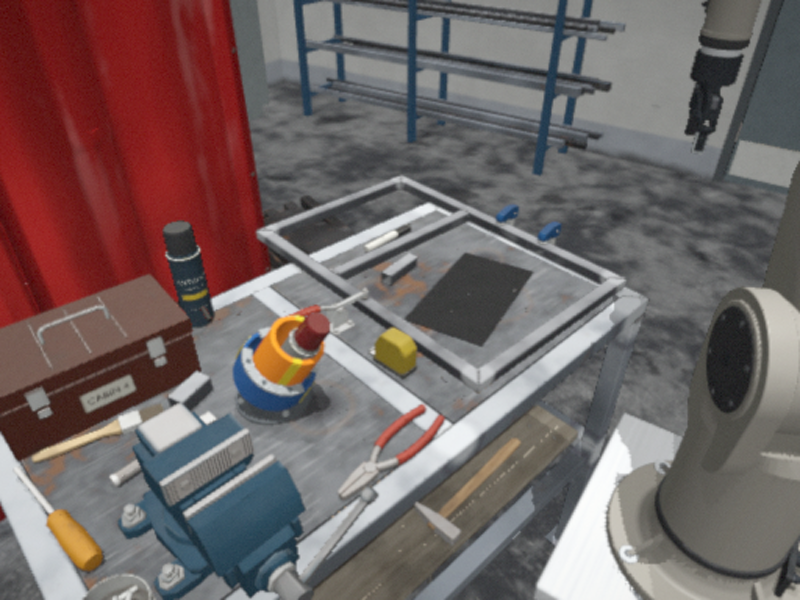

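View pics/top0.png

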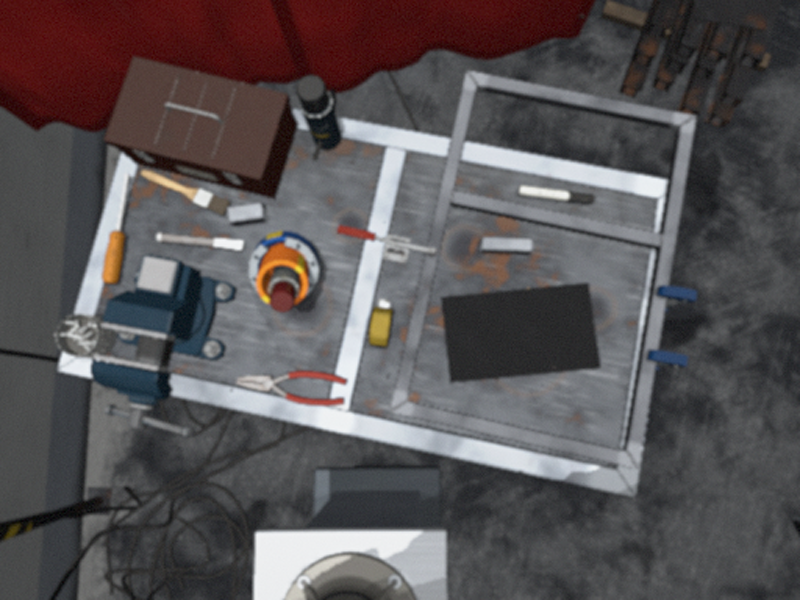

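The top view shows the holder at about (285,265), the mat corners at (443,298), (587,284), (599,367), (451,381), and the can's cap at (283,295). The side view shows the holder at (285,360), leaning toward the robot. I'll enlarge the holder in both views.

Run:
```python
from h import *
s=1.5625
t=cv2.imread("top0raw.png")[138:213,152:227]; a=cv2.imread("side0raw.png")[190:280,140:230]
cv2.imwrite("pics/crop0.png",np.hstack([cv2.resize(t,(400,400),interpolation=cv2.INTER_CUBIC),cv2.resize(a,(400,400),interpolation=cv2.INTER_CUBIC)]))
c=[onz("top",np.array(p)/s,.003) for p in((443,298),(587,284),(599,367),(451,381))]
c=np.array(c);print(c[:,:2],c.mean(0),np.linalg.norm(c[0]-c[1]),np.linalg.norm(c[1]-c[2]))
for k,p,z in(("base",(285,268),.03),("tape",(381,326),.06),("pl1",(345,376),.007),("pl2",(238,381),.007),("pl3",(342,402),.007),("tube",(507,244),.025),("framebarnear",(398,404),.025),("tape side front",(440,250),.025)):
    print(k,onz("top",np.array(p)/s,z))
```

```text
[[ 0.5393878  -0.16220781]
 [ 0.56068783 -0.4143288 ]
 [ 0.4160819  -0.42657794]
 [ 0.39504501 -0.17295521]] [ 0.47780063 -0.29401744  0.003     ] 0.2530191316168407 0.14512380664633218
base [0.59155211 0.11125756 0.03      ]
tape [ 0.48513044 -0.05641515  0.06      ]
pl1 [0.40541884 0.00896287 0.007     ]
pl2 [0.39884229 0.19385985 0.007     ]
pl3 [0.36139616 0.01391704 0.007     ]
tube [ 0.62928663 -0.27409077  0.025     ]
framebarnear [ 0.35739985 -0.08226605  0.025     ]
tape side front [ 0.62044405 -0.15771539  0.025     ]
```

View pics/crop0.png

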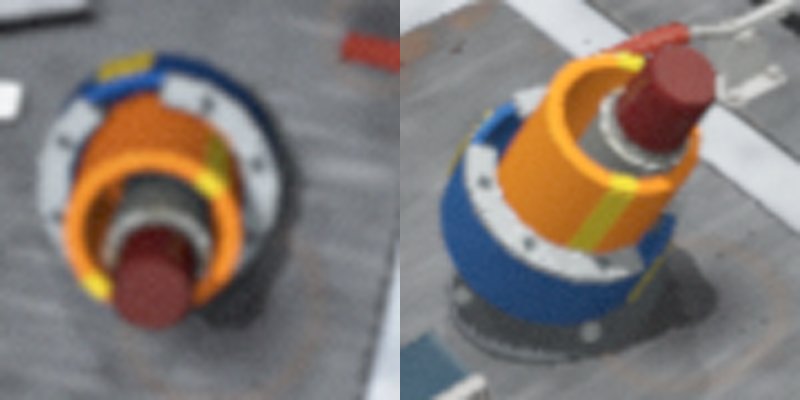

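```bash
cat > fit.py <<'E'
from h import *
from scipy.optimize import least_squares
T=lambda x,y:((x+.5)/5.3333-.5+152,(y+.5)/5.3333-.5+138)
S=lambda x,y:((x-400+.5)/4.4444-.5+140,(y+.5)/4.4444-.5+190)
print("stripeA",tri("top",T(212,182),"side",S(622,183)))
print("stripeB",tri("top",T(95,285),"side",S(632,60)))
print("rim",tri("top",T(154,231),"side",S(624,122)))
print("captop",tri("top",T(153,293),"side",S(686,74)))
def H(p):
    Rh=R.from_euler("ZY",[p[2],-30],degrees=False if 0 else True).as_matrix() if 0 else (R.from_euler("z",p[2])*R.from_euler("y",-np.pi/6)).as_matrix()
    return Rh,np.array([p[0],p[1],.042])
def pts(p):
    Rh,o=H(p); c=lambda r,a,z:o+Rh@np.array([r*np.cos(a),r*np.sin(a),z])
    return c(0,0,100e-3),c(.038,p[3],.1),c(.038,p[3]+np.pi,.1),c(.05,0,.046),c(.05,np.pi,.046)
obs=[("top",0,T(154,231)),("side",0,S(624,122)),("top",1,T(212,182)),("side",1,S(622,183)),("top",2,T(95,285)),("side",2,S(632,60)),("top",3,T(126,88))]
def res(p):
    P=pts(p); return np.concatenate([proj(n,P[i])[0]-np.array(u) for n,i,u in obs])
best=min((least_squares(res,[.6,.1,y0,a0],x_scale=[.01,.01,.1,.1]) for y0 in(-.5,0,.5) for a0 in(-2,-1,1,2)),key=lambda s:s.cost)
p=best.x
if __name__=="__main__":
    print(p,best.cost); print(res(p).reshape(-1,2).round(1))
    print("R\n",H(p)[0].round(3),"rim",pts(p)[0], "-x gap crop", (proj("side",pts(p)[4])[0]-[140,190])*4.444+[400,0])
E
python3 fit.py
```

```text
stripeA (array([0.578677  , 0.07730693, 0.06036089]), np.float64(0.012892196373121969))
stripeB (array([0.51599594, 0.10784321, 0.18534622]), np.float64(0.005281755193591719))
rim (array([0.5467489 , 0.09371979, 0.12633894]), np.float64(0.002638668444346742))
captop (array([0.51175116, 0.0847813 , 0.1654065 ]), np.float64(0.003083428712824224))Traceback (most recent call last):
  File "fit.py", line 18, in <module>
    best=min((least_squares(res,[.6,.1,y0,a0],x_scale=[.01,.01,.1,.1]) for y0 in(-.5,0,.5) for a0 in(-2,-1,1,2)),key=lambda s:s.cost)
  File "fit.py", line 18, in <genexpr>
    best=min((least_squares(res,[.6,.1,y0,a0],x_scale=[.01,.01,.1,.1]) for y0 in(-.5,0,.5) for a0 in(-2,-1,1,2)),key=lambda s:s.cost)
              ~~~~~~~~~~~~~^^^^^^^^^^^^^^^^^^^^^^^^^^^^^^^^^^^^^^^^^^^
    return func(*args, **kwargs)
    result = trf(vector_fun.fun, vector_fun.jac, x0, f0, J0, lb, ub, ftol, xtol,
                 gtol, max_nfev, x_scale, loss_function, tr_solver,
                 tr_options.copy(), verbose, callback=callback_wrapped)
    return trf_no_bounds(
        fun, jac, x0, f
[... 250 characters left out ...]
~~~~~~~~~~~~~^^^^^^^^^^^^^^^^^
    return np.atleast_1d(self.fun(x))
                         ~~~~~~~~^^^
    return self.f(x, *self.args, **self.kwargs)
           ~~~~~~^^^^^^^^^^^^^^^^^^^^^^^^^^^^^^
  File "fit.py", line 17, in res
    P=pts(p); return np.concatenate([proj(n,P[i])[0]-np.array(u) for n,i,u in obs])
                                     ~~~~^^^^^^^^
  File "h.py", line 12, in proj
    K,D,rv,t=cam(n); return cv2.projectPoints(np.array(P,float).reshape(-1,1,3),rv,t,K,D)[0].reshape(-1,2)
             ~~~^^^
  File "h.py", line 5, in cam
    c=r.camera_info(n); return [np.array(c[k],float) for k in("mtx","D","rvec","tvec")]
ValueError: time passes only in moves, steps and waits
```

```bash
sed -i 's/^def cam/import functools\n@functools.cache\ndef cam/' h.py
sed -i 's/S(622,183)/XX/g;s/S(632,60)/S(622,183)/g;s/XX/S(632,60)/g' fit.py; sed -i '/Rh=R.from_euler("ZY"/s/=.*if 0 else/=/' fit.py
python3 fit.py
```

```text
stripeA (array([0.56659314, 0.06503775, 0.1370521 ]), np.float64(0.0035749898230711813))
stripeB (array([0.52318045, 0.12194401, 0.12003304]), np.float64(0.002411389485365921))
rim (array([0.5467489 , 0.09371979, 0.12633894]), np.float64(0.002638668444346742))
captop (array([0.51175116, 0.0847813 , 0.1654065 ]), np.float64(0.003083428712824224))
[ 0.59436528  0.10653263  0.26061503 -1.12216058] 5.885597964354993
[[ 0.1  0.6]
 [-0.5 -0.8]
 [ 0.8 -0.2]
 [-1.3 -0.6]
 [-0.2  0.3]
 [-1.1  0. ]
 [ 0.7  2.5]]
R
 [[ 0.837 -0.258 -0.483]
 [ 0.223  0.966 -0.129]
 [ 0.5    0.     0.866]] rim [0.5460537  0.09364889 0.12860254] -x gap crop [664.08586664 233.63814379]
```

```bash
cat > go.py <<'E'
from h import *
Rh=np.array((R.from_euler("z",.26)*R.from_euler("y",-np.pi/6)).as_matrix()); oh=np.array([.5943,.1065,.042]); u=Rh[:,2]
def plan(pos,Rt,show=True):
    o=r.get_obs(); Rc=R.from_rotvec(o["orientation"]).as_matrix()
    w=R.from_matrix(Rc.T@Rt).as_rotvec(degrees=True)
    d=np.array(pos)-o["tcp_pos"]
    print("t",round(o["clock"],2),"tcp",o["tcp_pos"].round(4),"j",o["joints"].round(2),"F",o["contact_force"].round(1),"w",round(o["grip_width"],4),"gf",o["gripper_force"])
    print("world d mm",(d*1e3).round(1),"| shift first, cur tool axes",(Rc.T@d*1e3).round(1),"| turn deg",w.round(1),"| shift after turn",(Rt.T@d*1e3).round(1),"| rows>=",max(abs(w))/10.7,np.linalg.norm(d)*16)
def axes(z,y):
    z=np.array(z)/np.linalg.norm(z); y=np.array(y)-np.dot(y,z)*z; y/=np.linalg.norm(y); return np.c_[np.cross(y,z),y,z]
E
python3 - <<'E'
from go import *
g=np.array([.526,.0887,.1419]); Rt=axes(-u,-Rh[:,1])
plan(g+.1*u,Rt)
print(Rh.T@(g-oh))
E
```

```text
t 0.1 tcp [ 0.2228 -0.6366  0.2252] j [ 1.13  0.48  0.02  1.56 -0.01  1.11 -0.08] F [-0.5  0.  -0.5] w 0.0852 gf 0.0
world d mm [254.8 712.4   3.3] | shift first, cur tool axes [ 475.9 -588.2   -2.4] | turn deg [-1.2 30.   4.3] | shift after turn [ 373.5 -623.   211.9] | rows>= 2.803496062178194 12.106089595588163
[-0.01117448  0.00035686  0.12180617]
```

Call:
step_arm([
  {"dx": 18, "dy": -9, "dz": -10},
  {"dx": 36, "dy": -18, "dz": -10},
  {"dx": 36, "dy": -18, "dz": -10},
  {"dx": 36, "dy": -18, "dz": -10},
  {"dx": 36, "dy": -18, "dz": -10},
  {"dx": 36, "dy": -18, "dz": -10},
  {"dx": 36, "dy": -18},
  {"dx": 36, "dy": -18},
  {"dx": 36, "dy": -25},
  {"dx": 30, "dy": -30},
  {"dx": 28, "dy": -36},
  {"dx": 20, "dy": -40},
  {"dx": 14, "dy": -42},
  {"dx": 12, "dy": -42},
  {"dx": 12, "dy": -42},
  {"dx": 12, "dy": -42},
  {"dx": 12, "dy": -42},
  {"dx": 12, "dy": -42},
  {"dx": 10, "dy": -38},
  {"dx": 8, "dy": -20},
])

```text
invalid input at $.moves[0]: expected keys rx, ry, rz, dx, dy, dz, gripper
```

```bash
cat > p1.py <<'E'
from go import *
g=np.array([.526,.0887,.1419]); Rt=axes(-u,-Rh[:,1])
plan(g+.1*u,Rt)
E
python3 p1.py
```

```text
t 0.1 tcp [ 0.2228 -0.6366  0.2252] j [ 1.13  0.48  0.02  1.56 -0.01  1.11 -0.08] F [-0.5  0.  -0.5] w 0.0852 gf 0.0
world d mm [254.8 712.4   3.3] | shift first, cur tool axes [ 475.9 -588.2   -2.4] | turn deg [-1.2 30.   4.3] | shift after turn [ 373.5 -623.   211.9] | rows>= 2.803496062178194 12.106089595588163
```

Call:
step_arm([
  {"rx": 0, "ry": 0, "rz": 0, "dx": 25, "dy": -12, "dz": -12, "gripper": 1},
  {"rx": 0, "ry": 0, "rz": 0, "dx": 45, "dy": -22, "dz": -12, "gripper": 1},
  {"rx": 0, "ry": 0, "rz": 0, "dx": 45, "dy": -22, "dz": -12, "gripper": 1},
  {"rx": 0, "ry": 0, "rz": 0, "dx": 45, "dy": -22, "dz": -12, "gripper": 1},
  {"rx": 0, "ry": 0, "rz": 0, "dx": 45, "dy": -22, "dz": -12, "gripper": 1},
  {"rx": 0, "ry": 0, "rz": 0, "dx": 45, "dy": -22, "dz": 0, "gripper": 1},
  {"rx": 0, "ry": 0, "rz": 0, "dx": 45, "dy": -28, "dz": 0, "gripper": 1},
  {"rx": 0, "ry": 0, "rz": 0, "dx": 40, "dy": -36, "dz": 0, "gripper": 1},
  {"rx": 0, "ry": 0, "rz": 0, "dx": 30, "dy": -42, "dz": 0, "gripper": 1},
  {"rx": 0, "ry": 0, "rz": 0, "dx": 20, "dy": -48, "dz": 0, "gripper": 1},
  {"rx": 0, "ry": 0, "rz": 0, "dx": 15, "dy": -50, "dz": 0, "gripper": 1},
  {"rx": 0, "ry": 0, "rz": 0, "dx": 15, "dy": -50, "dz": 0, "gripper": 1},
  {"rx": 0, "ry": 0, "rz": 0, "dx": 15, "dy": -50, "dz": 0, "gripper": 1},
  {"rx": 0, "ry": 0, "rz": 0, "dx": 15, "dy": -50, "dz": 0, "gripper": 1},
  {"rx": 0, "ry": 0, "rz": 0, "dx": 15, "dy": -50, "dz": 0, "gripper": 1},
  {"rx": 0, "ry": 0, "rz": 0, "dx": 10, "dy": -40, "dz": 0, "gripper": 1},
  {"rx": 0, "ry": 0, "rz": 0, "dx": 6, "dy": -22, "dz": 0, "gripper": 1},
  {"rx": 0, "ry": 0, "rz": 0, "dx": 0, "dy": 0, "dz": 0, "gripper": 1},
])

```text
clock: 2.35
tcp_pos: [0.4776, 0.0769, 0.2859]
orientation: [-3.096, -0.532, 0.001]
contact_force: [-0.1, -0.4, 0.3]
grip_width: 0.0851
gripper_force: 0.0
```

```bash
python3 p1.py
```

```text
t 2.35 tcp [0.4776 0.0769 0.2859] j [ 0.1   0.13 -0.43  1.9   0.06  1.12 -1.58] F [-0.1 -0.4  0.3] w 0.0851 gf 0.0
world d mm [  0.1  -1.  -57.4] | shift first, cur tool axes [-0.2  1.  57.4] | turn deg [-1.2 30.   4.5] | shift after turn [-28.8   1.   49.7] | rows>= 2.8037526278445575 0.9190352389303034
```

Call:
step_arm([
  {"rx": -0.3, "ry": 7.5, "rz": 1.1, "dx": 0, "dy": 0, "dz": 0, "gripper": 1},
  {"rx": -0.3, "ry": 7.5, "rz": 1.1, "dx": 0, "dy": 0, "dz": 0, "gripper": 1},
  {"rx": -0.3, "ry": 7.5, "rz": 1.1, "dx": 0, "dy": 0, "dz": 0, "gripper": 1},
  {"rx": -0.3, "ry": 7.5, "rz": 1.1, "dx": 0, "dy": 0, "dz": 0, "gripper": 1},
  {"rx": 0, "ry": 0, "rz": 0, "dx": -15, "dy": 0.5, "dz": 25, "gripper": 1},
  {"rx": 0, "ry": 0, "rz": 0, "dx": -14, "dy": 0.5, "dz": 25, "gripper": 1},
  {"rx": 0, "ry": 0, "rz": 0, "dx": 0, "dy": 0, "dz": 20, "gripper": 1},
  {"rx": 0, "ry": 0, "rz": 0, "dx": 0, "dy": 0, "dz": 10, "gripper": 1},
  {"rx": 0, "ry": 0, "rz": 0, "dx": 0, "dy": 0, "dz": 0, "gripper": 1},
])

```text
clock: 3.48
tcp_pos: [0.4925, 0.0765, 0.2014]
orientation: [-2.949, -0.38, -0.788]
contact_force: [0.9, -0.7, 0.9]
grip_width: 0.0853
gripper_force: 0.0
```

```bash
python3 p1.py
python3 - <<'E'
from h import *
t=r.grab_frame("top"); a=r.grab_frame("side")
print(proj("side",r.get_obs()["tcp_pos"]),proj("top",r.get_obs()["tcp_pos"]))
t=t[110:240,120:250]; a=a[160:290,115:245]
cv2.imwrite("pics/c1.png",np.hstack([cv2.resize(t,(400,400),interpolation=cv2.INTER_CUBIC),cv2.resize(a,(400,400),interpolation=cv2.INTER_CUBIC)]))
E
```

```text
t 3.48 tcp [0.4925 0.0765 0.2014] j [ 0.18  0.03 -0.46  2.35  0.11  0.25 -1.7 ] F [ 0.9 -0.7  0.9] w 0.0853 gf 0.0
world d mm [-14.8  -0.6  27.1] | shift first, cur tool axes [  1.   -3.1 -30.7] | turn deg [ 0.1  0.1 -0.2] | shift after turn [  1.   -3.2 -30.7] | rows>= 0.015626912648144173 0.4938266167229715
[[211.66322554 192.72560206]] [[180.35768993 199.01013991]]
```

View pics/c1.png

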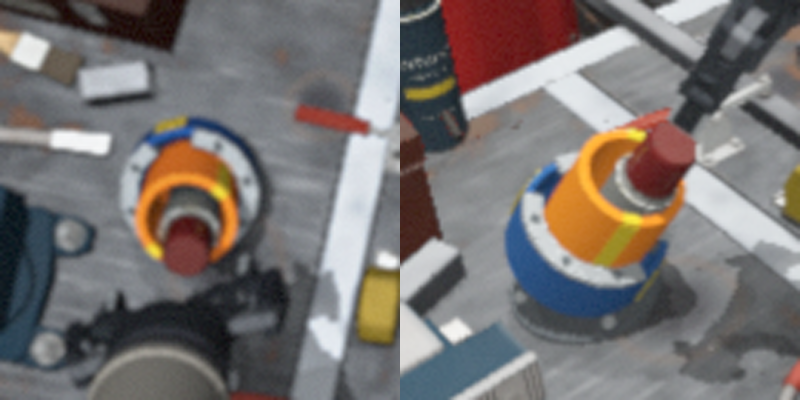

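The crops show the open gripper behind the cap: the cap top is at (185,255) in the top crop and (675,148) in the side crop, and the TCP lies on the can's axis. Joints 4 and 6 are near their limits with the tool fully leaned, so I'll grip with the tool tilted only about 10 degrees.

```bash
cat >> go.py <<'E'
def tilt(deg,yaw=.26): # tool z tilted outward by deg from vertical, y across
    t=np.radians(deg); c,s=np.cos(yaw),np.sin(yaw)
    return axes([np.sin(t)*c,np.sin(t)*s,-np.cos(t)],[s,-c,0])
def hp(x,y,z): return oh+Rh@np.array([x,y,z])/1e3
E
python3 - <<'E'
from go import *
plan(hp(-10,0,124),tilt(10))
E
```

```text
t 3.58 tcp [0.4927 0.077  0.2024] j [ 0.18  0.02 -0.47  2.35  0.11  0.25 -1.7 ] F [-1.   0.7  0.4] w 0.0854 gf 0.0
world d mm [ 33.3  11.4 -58. ] | shift first, cur tool axes [ 1.4 -2.6 67.8] | turn deg [  0.1 -20.   -0.2] | shift after turn [24.5 -2.4 63.2] | rows>= 1.8691657457316466 1.0857615660382973
```

Call:
step_arm([
  {"rx": 0, "ry": -7, "rz": 0, "dx": 0, "dy": 0, "dz": 0, "gripper": 1},
  {"rx": 0, "ry": -7, "rz": 0, "dx": 0, "dy": 0, "dz": 0, "gripper": 1},
  {"rx": 0, "ry": -6, "rz": -0.2, "dx": 0, "dy": -2.4, "dz": 0, "gripper": 1},
  {"rx": 0, "ry": 0, "rz": 0, "dx": 6, "dy": 0, "dz": 15, "gripper": 1},
  {"rx": 0, "ry": 0, "rz": 0, "dx": 6, "dy": 0, "dz": 16, "gripper": 1},
  {"rx": 0, "ry": 0, "rz": 0, "dx": 6, "dy": 0, "dz": 16, "gripper": 1},
  {"rx": 0, "ry": 0, "rz": 0, "dx": 6, "dy": 0, "dz": 16, "gripper": 1},
  {"rx": 0, "ry": 0, "rz": 0, "dx": 0, "dy": 0, "dz": 0, "gripper": 1},
], grip_force=60)

```text
clock: 4.58
tcp_pos: [0.5249, 0.0892, 0.1428]
orientation: [-3.082, -0.406, -0.266]
contact_force: [-0.8, -0.3, -0.1]
grip_width: 0.0855
gripper_force: 0.0
```

Run:
```python
from go import *
plan(hp(-10,0,124),tilt(10))
t=r.grab_frame("top"); a=r.grab_frame("side")
t=t[130:220,140:230]; a=a[170:260,150:240]
cv2.imwrite("pics/c2.png",np.hstack([cv2.resize(t,(400,400),interpolation=cv2.INTER_CUBIC),cv2.resize(a,(400,400),interpolation=cv2.INTER_CUBIC)]))
```

```text
t 4.58 tcp [0.5249 0.0892 0.1428] j [ 0.08  0.3  -0.43  2.08  0.23  0.63 -1.8 ] F [-0.8 -0.3 -0.1] w 0.0855 gf 0.0
world d mm [ 1.1 -0.9  1.6] | shift first, cur tool axes [ 1.1  1.1 -1.4] | turn deg [0.  0.1 0.1] | shift after turn [ 1.1  1.1 -1.4] | rows>= 0.011531496784054976 0.033574409948133904
```

View pics/c2.png

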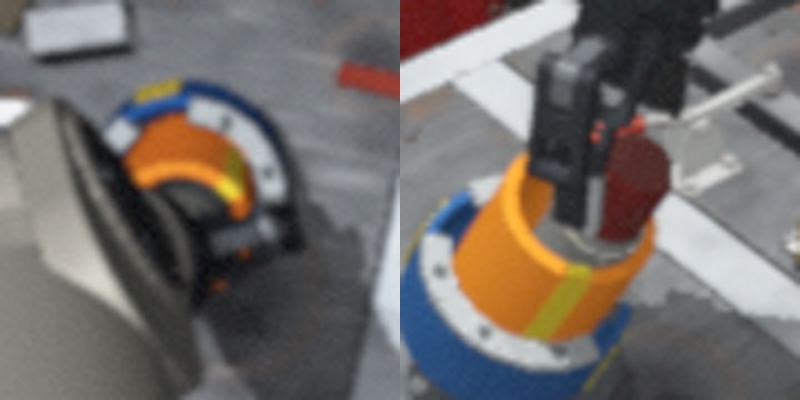

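Call:
step_arm([
  {"rx": 0, "ry": 0, "rz": 0, "dx": -2, "dy": 1, "dz": -2, "gripper": 0.5},
  {"rx": 0, "ry": 0, "rz": 0, "dx": 0, "dy": 0, "dz": 0, "gripper": -1},
  {"rx": 0, "ry": 0, "rz": 0, "dx": 0, "dy": 0, "dz": 0, "gripper": -1},
  {"rx": 0, "ry": 0, "rz": 0, "dx": 0, "dy": 0, "dz": 0, "gripper": -1},
  {"rx": 0, "ry": 0, "rz": 0, "dx": 0, "dy": 0, "dz": 0, "gripper": -1},
], grip_force=60)

```text
clock: 5.3
tcp_pos: [0.5239, 0.0875, 0.147]
orientation: [-3.082, -0.405, -0.272]
contact_force: [-1.6, -0.3, 6.8]
grip_width: 0.0369
gripper_force: 59.2
```

Run:
```python
from go import *
plan(hp(-10,0,124)+.12*u,tilt(10))
```

```text
t 5.3 tcp [0.5239 0.0875 0.147 ] j [ 0.09  0.29 -0.43  2.08  0.22  0.63 -1.8 ] F [-1.6 -0.3  6.8] w 0.0369 gf 59.17578041553497
world d mm [-55.8 -14.6 101.3] | shift first, cur tool axes [-3.910e+01 -1.000e-01 -1.099e+02] | turn deg [ 0.1 -0.1  0.1] | shift after turn [ -39.2   -0.2 -109.8] | rows>= 0.008013362276592495 1.8657632005174642
```

Call:
step_arm([
  {"rx": 0, "ry": 0, "rz": 0, "dx": -1.4, "dy": 0, "dz": -4, "gripper": -1},
  {"rx": 0, "ry": 0, "rz": 0, "dx": -3, "dy": 0, "dz": -8, "gripper": -1},
  {"rx": 0, "ry": 0, "rz": 0, "dx": -5, "dy": 0, "dz": -14, "gripper": -1},
  {"rx": 0, "ry": 0, "rz": 0, "dx": -5, "dy": 0, "dz": -14, "gripper": -1},
  {"rx": 0, "ry": 0, "rz": 0, "dx": -5, "dy": 0, "dz": -14, "gripper": -1},
  {"rx": 0, "ry": 0, "rz": 0, "dx": -5, "dy": 0, "dz": -14, "gripper": -1},
  {"rx": 0, "ry": 0, "rz": 0, "dx": -5, "dy": 0, "dz": -14, "gripper": -1},
  {"rx": 0, "ry": 0, "rz": 0, "dx": -5, "dy": 0, "dz": -14, "gripper": -1},
  {"rx": 0, "ry": 0, "rz": 0, "dx": -5, "dy": 0, "dz": -14, "gripper": -1},
  {"rx": 0, "ry": 0, "rz": 0, "dx": -2, "dy": 0, "dz": -10, "gripper": -1},
  {"rx": 0, "ry": 0, "rz": 0, "dx": 0, "dy": 0, "dz": 0, "gripper": -1},
])

```text
clock: 6.68
tcp_pos: [0.4643, 0.0718, 0.258]
orientation: [-3.082, -0.405, -0.273]
contact_force: [0.2, -0.6, -2.7]
grip_width: 0.0364
gripper_force: 60.5
```

Run:
```python
from go import *
c=np.array([[ 0.5393878,-0.16220781],[ 0.56068783,-0.4143288 ],[ 0.4160819,-0.42657794],[ 0.39504501,-0.17295521]])
ym=np.arctan2(*( (c[0]-c[3])+(c[1]-c[2]))[::-1]); y2=np.arctan2(*((c[0]-c[1])+(c[3]-c[2]))[::-1])-np.pi/2; print("mat yaw",ym,y2)
M=R.from_euler("z",(ym+y2)/2).as_matrix(); mc=np.array([.4778,-.294,0])
t=mc+M@[0,-.08,0]; print("can tgt",t,"cup tgt",mc+M@[0,.05,0])
plan(t+[0,0,.2],tilt(-20,-.52)); plan(t+[0,0,.2],tilt(-20,-.1))
f=r.grab_frame("side"); cv2.imwrite("pics/s3.png",f[:330])
```

```text
mat yaw 0.07941952375582854 0.08351747497162965
can tgt [ 0.48431027 -0.37373466  0.        ] cup tgt [ 0.47373108 -0.24416584  0.        ]
t 6.67 tcp [0.4643 0.0718 0.258 ] j [ 0.18  0.03 -0.47  2.08  0.03  0.85 -1.62] F [ 0.2 -0.6 -2.7] w 0.0364 gf 60.458500385284424
world d mm [  20.  -445.5  -58. ] | shift first, cur tool axes [-104.5  435.5   40.9] | turn deg [  4.  -28.6  45.1] | shift after turn [244.2 376.7 -27.2] | rows>= 4.213438502807976 7.1958840857472515
t 6.67 tcp [0.4643 0.0718 0.258 ] j [ 0.18  0.03 -0.47  2.08  0.03  0.85 -1.62] F [ 0.2 -0.6 -2.7] w 0.0364 gf 60.458500385284424
world d mm [  20.  -445.5  -58. ] | shift first, cur tool axes [-104.5  435.5   40.9] | turn deg [  1.9 -29.8  20.8] | shift after turn [ 80.3 441.3  32.4] | rows>= 2.784639208490312 7.1958840857472515
```

View pics/s3.png

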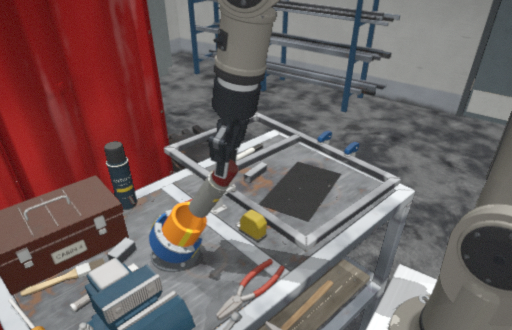

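The can hangs clear of the cup: its bottom is at (193,215) above the rim in the side view, held along the lean axis. Next I'll carry it over to the mat.

Call:
step_arm([
  {"rx": 0, "ry": 0, "rz": 0, "dx": -4, "dy": 18, "dz": -10, "gripper": -1},
  {"rx": 0, "ry": 0, "rz": 0, "dx": -7, "dy": 32, "dz": -6, "gripper": -1},
  {"rx": 0, "ry": 0, "rz": 0, "dx": -9, "dy": 42, "dz": 0, "gripper": -1},
  {"rx": 0, "ry": 0, "rz": 0, "dx": -10, "dy": 46, "dz": 0, "gripper": -1},
  {"rx": 0, "ry": 0, "rz": 0, "dx": -10, "dy": 46, "dz": 0, "gripper": -1},
  {"rx": 0, "ry": 0, "rz": 0, "dx": -10, "dy": 46, "dz": 0, "gripper": -1},
  {"rx": 0, "ry": 0, "rz": 0, "dx": -10, "dy": 46, "dz": 0, "gripper": -1},
  {"rx": 0, "ry": 0, "rz": 0, "dx": -10, "dy": 46, "dz": 0, "gripper": -1},
  {"rx": 0, "ry": 0, "rz": 0, "dx": -10, "dy": 46, "dz": 0, "gripper": -1},
  {"rx": 0, "ry": 0, "rz": 0, "dx": -9, "dy": 40, "dz": 0, "gripper": -1},
  {"rx": 0, "ry": 0, "rz": 0, "dx": -5, "dy": 26, "dz": 0, "gripper": -1},
  {"rx": 0.8, "ry": -5.7, "rz": 9, "dx": 0, "dy": 0, "dz": 0, "gripper": -1},
  {"rx": 0.8, "ry": -5.7, "rz": 9, "dx": 0, "dy": 0, "dz": 0, "gripper": -1},
  {"rx": 0.8, "ry": -5.7, "rz": 9, "dx": 0, "dy": 0, "dz": 0, "gripper": -1},
  {"rx": 0.8, "ry": -5.7, "rz": 9, "dx": 0, "dy": 0, "dz": 0, "gripper": -1},
  {"rx": 0.8, "ry": -5.7, "rz": 9, "dx": 0, "dy": 0, "dz": 0, "gripper": -1},
  {"rx": 0, "ry": 0, "rz": 0, "dx": 0, "dy": 0, "dz": 0, "gripper": -1},
])

```text
clock: 8.85
tcp_pos: [0.4852, -0.372, 0.2542]
orientation: [-2.909, 0.768, 0.517]
contact_force: [0.1, 0.1, -2.2]
grip_width: 0.037
gripper_force: 60.5
```

Run:
```python
from go import *
plan([.484,-.374,.14],tilt(-20,-.52))
t=r.grab_frame("top"); a=r.grab_frame("side")
P=r.get_obs()["tcp_pos"]; print(proj("top",P),proj("side",P))
q=proj("side",P)[0].astype(int); x,y=max(q[0]-60,0),max(q[1]-40,0)
a=a[y:y+120,x:x+120]; print(x,y)
cv2.imwrite("pics/c4.png",cv2.resize(a,(600,600),interpolation=cv2.INTER_CUBIC))
```

```text
t 8.85 tcp [ 0.4852 -0.372   0.2542] j [ 0.47  0.56  0.12  1.42 -0.04  1.52 -1.49] F [ 0.1  0.1 -2.2] w 0.037 gf 60.54196000099182
world d mm [  -1.2   -2.  -114.2] | shift first, cur tool axes [ 39.3   2.3 107.2] | turn deg [0.1 0.1 0.2] | shift after turn [ 39.1   2.3 107.3] | rows>= 0.01793742714562675 1.8280031079247197
[[391.23294936 196.76671821]] [[319.9961098   96.04399318]]
259 56
```

View pics/c4.png

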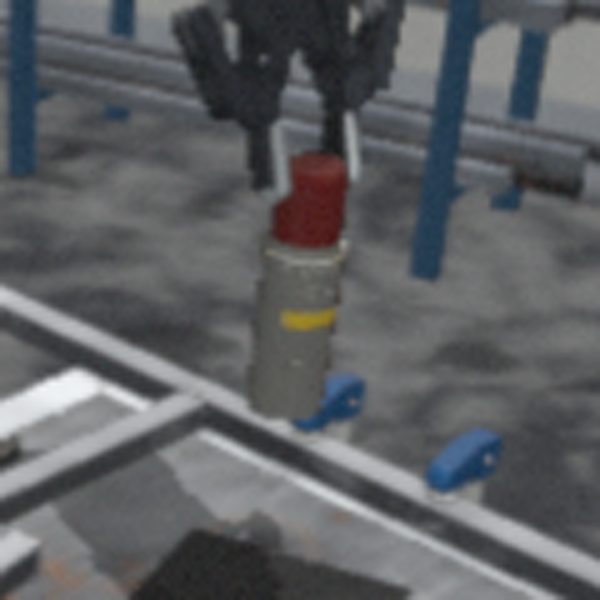

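Run:
```python
from go import *
o=r.get_obs(); Rc=R.from_rotvec(o["orientation"]).as_matrix(); P=o["tcp_pos"]
for d in(-10,-5,0,5,10):   # tilt of can about tool y from vertical
    a=R.from_rotvec(Rc[:,1]*np.radians(d)).apply([0,0,1])
    b=proj("side",[P+.028*a,P-.118*a,]); v=b[0]-b[1]; print(d,b.round(1).tolist(),np.degrees(np.arctan2(v[0],-v[1])).round(1),np.hypot(*v).round(1))
v=np.array([322.8-316.6,89.6-135.6]);print(np.degrees(np.arctan2(v[0],-v[1])),np.hypot(*v)); print(Rc[:,1])
```

```text
-10 [[320.0, 85.5], [320.0, 137.9]] 0.0 52.4
-5 [[320.5, 85.7], [317.9, 136.8]] 3.0 51.2
0 [[321.1, 85.9], [315.9, 135.4]] 6.0 49.7
5 [[321.6, 86.3], [313.9, 133.8]] 9.2 48.1
10 [[322.1, 86.7], [312.0, 131.9]] 12.6 46.3
7.67621475356055 46.415945535990105
[-4.93039455e-01 -8.70006754e-01 -5.85944290e-04]
```

Call:
step_arm([
  {"rx": 0, "ry": 0, "rz": 0, "dx": 3.4, "dy": 0, "dz": 9.4, "gripper": -1},
  {"rx": 0, "ry": 0, "rz": 0, "dx": 6.8, "dy": 0, "dz": 18.8, "gripper": -1},
  {"rx": 0, "ry": 0, "rz": 0, "dx": 6.8, "dy": 0, "dz": 18.8, "gripper": -1},
  {"rx": 0, "ry": 0, "rz": 0, "dx": 6.8, "dy": 0, "dz": 18.8, "gripper": -1},
  {"rx": 0, "ry": 0, "rz": 0, "dx": 6.8, "dy": 0, "dz": 18.8, "gripper": -1},
  {"rx": 0, "ry": 0, "rz": 0, "dx": 5.1, "dy": 0, "dz": 14.1, "gripper": -1},
  {"rx": 0, "ry": 0, "rz": 0, "dx": 3.4, "dy": 0, "dz": 9.4, "gripper": -1},
  {"rx": 0, "ry": 0, "rz": 0, "dx": 0, "dy": 0, "dz": 0, "gripper": -1},
  {"rx": 0, "ry": 0, "rz": 0, "dx": 0, "dy": 0, "dz": 0, "gripper": -1},
])

```text
clock: 10.07
tcp_pos: [0.4842, -0.3723, 0.1426]
orientation: [-2.909, 0.771, 0.511]
contact_force: [0.4, -0.5, -1.7]
grip_width: 0.0368
gripper_force: 60.5
```

Call:
step_arm([
  {"rx": 0, "ry": 0, "rz": 0, "dx": 0.7, "dy": 0, "dz": 1.9, "gripper": -1},
  {"rx": 0, "ry": 0, "rz": 0, "dx": 0.7, "dy": 0, "dz": 1.9, "gripper": -1},
  {"rx": 0, "ry": 0, "rz": 0, "dx": 0, "dy": 0, "dz": 0, "gripper": -1},
])

```text
clock: 10.45
tcp_pos: [0.4838, -0.3719, 0.1379]
orientation: [-2.908, 0.771, 0.513]
contact_force: [0.4, 0.2, -2.9]
grip_width: 0.0371
gripper_force: 60.5
```

Call:
step_arm([
  {"rx": 0, "ry": 0, "rz": 0, "dx": 1, "dy": 0, "dz": 2.8, "gripper": -1},
  {"rx": 0, "ry": 0, "rz": 0, "dx": 1, "dy": 0, "dz": 2.8, "gripper": -1},
  {"rx": 0, "ry": 0, "rz": 0, "dx": 0.7, "dy": 0, "dz": 1.9, "gripper": -1},
  {"rx": 0, "ry": 0, "rz": 0, "dx": 0, "dy": 0, "dz": 0, "gripper": -1},
])

```text
clock: 10.95
tcp_pos: [0.4837, -0.3719, 0.1297]
orientation: [-2.908, 0.771, 0.514]
contact_force: [0.1, 0.5, -2.5]
grip_width: 0.0368
gripper_force: 60.5
```

Call:
step_arm([
  {"rx": 0, "ry": 0, "rz": 0, "dx": 0.7, "dy": 0, "dz": 1.9, "gripper": -1},
  {"rx": 0, "ry": 0, "rz": 0, "dx": 0.7, "dy": 0, "dz": 1.9, "gripper": -1},
  {"rx": 0, "ry": 0, "rz": 0, "dx": 0, "dy": 0, "dz": 0, "gripper": -1},
])

```text
clock: 11.32
tcp_pos: [0.4842, -0.3722, 0.1266]
orientation: [-2.909, 0.771, 0.512]
contact_force: [0.7, -0.7, 2.6]
grip_width: 0.0367
gripper_force: 61.2
```

Call:
step_arm([
  {"rx": 0, "ry": 0, "rz": 0, "dx": 0.4, "dy": 0, "dz": 1, "gripper": -1},
  {"rx": 0, "ry": 0, "rz": 0, "dx": 0, "dy": 0, "dz": 0, "gripper": -0.05},
  {"rx": 0, "ry": 0, "rz": 0, "dx": 0, "dy": 0, "dz": 0, "gripper": 0.2},
  {"rx": 0, "ry": 0, "rz": 0, "dx": 0, "dy": 0, "dz": 0, "gripper": 0.6},
  {"rx": 0, "ry": 0, "rz": 0, "dx": 0, "dy": 0, "dz": 0, "gripper": 0.6},
  {"rx": 0, "ry": 0, "rz": 0, "dx": 0, "dy": 0, "dz": 0, "gripper": 0.6},
])

```text
clock: 12.08
tcp_pos: [0.4839, -0.372, 0.1248]
orientation: [-2.908, 0.771, 0.513]
contact_force: [-0.2, -0.4, -0.6]
grip_width: 0.0684
gripper_force: 0.0
```

Call:
step_arm([
  {"rx": 0, "ry": 0, "rz": 0, "dx": -3.4, "dy": 0, "dz": -9.4, "gripper": 0.6},
  {"rx": 0, "ry": 0, "rz": 0, "dx": -5.1, "dy": 0, "dz": -14.1, "gripper": 0.6},
  {"rx": 0, "ry": 0, "rz": 0, "dx": -6.8, "dy": 0, "dz": -18.8, "gripper": 0.6},
  {"rx": 0, "ry": 0, "rz": 0, "dx": -6.8, "dy": 0, "dz": -18.8, "gripper": 0.6},
  {"rx": 0, "ry": 0, "rz": 0, "dx": -13, "dy": 0, "dz": -38, "gripper": 0.6},
  {"rx": 0, "ry": 0, "rz": 0, "dx": -13, "dy": 0, "dz": -38, "gripper": 0.2},
  {"rx": 0, "ry": 0, "rz": 0, "dx": 0, "dy": 0, "dz": 0, "gripper": -0.2},
])

```text
clock: 12.95
tcp_pos: [0.4869, -0.3741, 0.275]
orientation: [-2.913, 0.773, 0.502]
contact_force: [0.1, -0.4, -0.6]
grip_width: 0.0351
gripper_force: 0.0
```

Run:
```python
from go import *
plan([.484,-.374,.25],tilt(-20,-.52))
t=r.grab_frame("top"); a=r.grab_frame("side")
cv2.imwrite("pics/c5.png",np.hstack([cv2.resize(t[150:270,260:410],(400,320)),cv2.resize(a[110:270,240:440],(400,320))]))
```

```text
t 12.95 tcp [ 0.4869 -0.3741  0.275 ] j [ 0.47  0.54  0.13  1.39 -0.04  1.55 -1.49] F [ 0.1 -0.4 -0.6] w 0.0351 gf 0.0
world d mm [ -2.9   0.1 -25. ] | shift first, cur tool axes [ 6.   1.3 24.4] | turn deg [ 0.  -0.5  0.1] | shift after turn [ 6.1  1.3 24.4] | rows>= 0.042398172175206056 0.4027100422904115
```

View pics/c5.png

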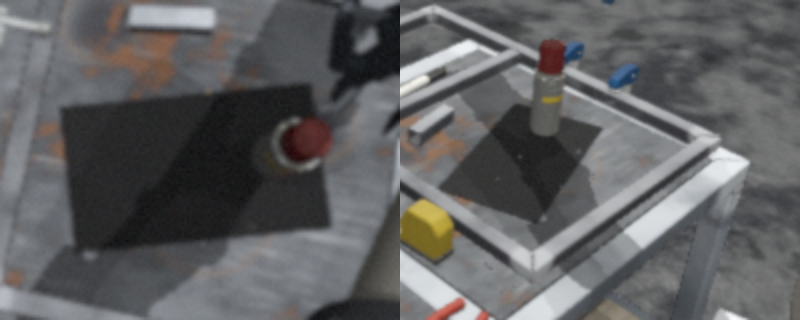

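The can stands upright on the mat, at about (290,148) in the top crop and (545,95) in the side crop. Next is the cup: I'll grip its wall at -122 degrees in the holder frame, with the tool leaning slightly off the cup's axis.

```bash
cat >> go.py <<'E'
def wall(phi,z,r_=36): # tcp pose on cup wall, phi in deg in holder frame
    a=np.radians(phi); return hp(r_*np.cos(a),r_*np.sin(a),z), R.from_rotvec(u*np.radians(phi+90)).as_matrix()@tilt(10)
E
python3 - <<'E'
from go import *
p,Rt=wall(-122,100); print(p,Rt[:,2]); plan(p+.06*u,Rt); 
for f in(-122,-90,-58): print(f,wall(f,100)[0].round(4),wall(f,100)[1][:,2].round(3))
E
```

```text
[0.53786313 0.05989505 0.11906399] [ 0.16471295  0.2313637  -0.95882245]
t 13.05 tcp [ 0.4855 -0.3729  0.2711] j [ 0.47  0.54  0.13  1.4  -0.04  1.55 -1.49] F [-0.1 -0.  -0.1] w 0.0343 gf 0.0
world d mm [  23.4  425.1 -100. ] | shift first, cur tool axes [-144.8 -380.8  158.9] | turn deg [ 13.3  23.5 -17.9] | shift after turn [ -98.2 -377.3  198.1] | rows>= 2.197561587486399 6.9967739790709205
-122 [0.5379 0.0599 0.1191] [ 0.165  0.231 -0.959]
-90 [0.5552 0.0589 0.1286] [ 0.168  0.045 -0.985]
-58 [0.5698 0.0684 0.1381] [ 0.258 -0.119 -0.959]
```

Call:
step_arm([
  {"rx": 3.3, "ry": 5.9, "rz": -4.5, "dx": 0, "dy": 0, "dz": 0, "gripper": -0.2},
  {"rx": 3.3, "ry": 5.9, "rz": -4.5, "dx": 0, "dy": 0, "dz": 0, "gripper": -0.2},
  {"rx": 3.3, "ry": 5.9, "rz": -4.5, "dx": 0, "dy": 0, "dz": 0, "gripper": -0.2},
  {"rx": 3.3, "ry": 5.9, "rz": -4.5, "dx": 0, "dy": 0, "dz": 0, "gripper": -0.2},
  {"rx": 0, "ry": 0, "rz": 0, "dx": -5, "dy": -20, "dz": 4, "gripper": -0.2},
  {"rx": 0, "ry": 0, "rz": 0, "dx": -10, "dy": -40, "dz": 16, "gripper": -0.2},
  {"rx": 0, "ry": 0, "rz": 0, "dx": -10, "dy": -40, "dz": 21, "gripper": -0.2},
  {"rx": 0, "ry": 0, "rz": 0, "dx": -10, "dy": -40, "dz": 21, "gripper": -0.2},
  {"rx": 0, "ry": 0, "rz": 0, "dx": -10, "dy": -40, "dz": 21, "gripper": -0.2},
  {"rx": 0, "ry": 0, "rz": 0, "dx": -10, "dy": -40, "dz": 21, "gripper": -0.2},
  {"rx": 0, "ry": 0, "rz": 0, "dx": -10, "dy": -40, "dz": 21, "gripper": -0.2},
  {"rx": 0, "ry": 0, "rz": 0, "dx": -10, "dy": -40, "dz": 21, "gripper": -0.2},
  {"rx": 0, "ry": 0, "rz": 0, "dx": -10, "dy": -38, "dz": 21, "gripper": -0.2},
  {"rx": 0, "ry": 0, "rz": 0, "dx": -8, "dy": -25, "dz": 18, "gripper": -0.2},
  {"rx": 0, "ry": 0, "rz": 0, "dx": -5, "dy": -14, "dz": 13, "gripper": -0.2},
  {"rx": 0, "ry": 0, "rz": 0, "dx": 0, "dy": 0, "dz": 0, "gripper": -0.2},
])

```text
clock: 15.05
tcp_pos: [0.5068, 0.0544, 0.1685]
orientation: [-2.861, 0.352, -0.192]
contact_force: [-0.3, -0.2, -0.3]
grip_width: 0.0342
gripper_force: 0.0
```

Run:
```python
from go import *
p,Rt=wall(-122,100); plan(p+.03*u,Rt); 
t=r.grab_frame("top"); a=r.grab_frame("side")
P=[p,hp(0,0,100),r.get_obs()["tcp_pos"]]
print(((proj("top",P)-[140,130])*4.444).round(0).tolist(),((proj("side",P)-[140,160])*4.0+[400,0]).round(0).tolist())
cv2.imwrite("pics/c6.png",np.hstack([cv2.resize(t[130:220,140:230],(400,400),interpolation=cv2.INTER_CUBIC),cv2.resize(a[160:260,140:240],(400,400),interpolation=cv2.INTER_CUBIC)]))
```

```text
t 15.05 tcp [0.5068 0.0544 0.1685] j [ 0.15  0.22 -0.27  2.12 -0.26  0.64 -1.72] F [-0.3 -0.2 -0.3] w 0.0342 gf 0.0
world d mm [ 16.6   1.7 -23.5] | shift first, cur tool axes [13.2  0.9 25.6] | turn deg [0.1 0.3 0.3] | shift after turn [13.1  0.9 25.6] | rows>= 0.026317299026685004 0.4605286268454588
[[245.0, 246.0], [180.0, 229.0], [242.0, 286.0]] [[653.0, 211.0], [598.0, 225.0], [699.0, 149.0]]
```

View pics/c6.png

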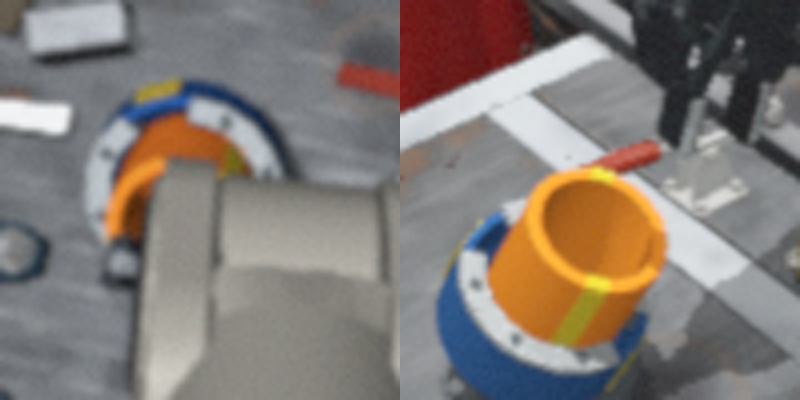

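The side crop shows the cup's rim ellipse centred at about (597,230), with its stripes at (602,176) and (596,285). The planned grip point (653,211) lies mid-wall. I'll descend and recompute the cup angle.

Call:
step_arm([
  {"rx": 0, "ry": 0, "rz": 0, "dx": 4, "dy": 0.9, "dz": 9, "gripper": -0.3},
  {"rx": 0, "ry": 0, "rz": 0, "dx": 4, "dy": 0, "dz": 9, "gripper": -0.3},
  {"rx": 0, "ry": 0, "rz": 0, "dx": 4, "dy": 0, "dz": 9, "gripper": -0.3},
  {"rx": 0, "ry": 0, "rz": 0, "dx": 4, "dy": 0, "dz": 9, "gripper": -0.3},
  {"rx": 0, "ry": 0, "rz": 0, "dx": 4, "dy": 0, "dz": 9, "gripper": -0.3},
  {"rx": 0, "ry": 0, "rz": 0, "dx": 3, "dy": 0, "dz": 8, "gripper": -0.3},
  {"rx": 0, "ry": 0, "rz": 0, "dx": 0, "dy": 0, "dz": 0, "gripper": -0.3},
], grip_force=80)

```text
clock: 16.02
tcp_pos: [0.5388, 0.0574, 0.1201]
orientation: [-2.861, 0.358, -0.196]
contact_force: [0.6, -1.0, 0.3]
grip_width: 0.0297
gripper_force: 0.0
```

Run:
```python
from go import *
p,Rt=wall(-122,100); plan(p,Rt)
for d in(-70,-66,-62,-58,-54,-50):
    a=np.radians(d); P=[hp(38*np.cos(a),38*np.sin(a),100),hp(-38*np.cos(a),-38*np.sin(a),100)]
    q=(proj("side",P)-[140,160])*4+[400,0]; print(d,q.round(0).tolist(),(q[0]-q[1]).round(0))
```

```text
t 16.02 tcp [0.5388 0.0574 0.1201] j [ 0.13  0.34 -0.26  2.09 -0.25  0.54 -1.72] F [ 0.6 -1.   0.3] w 0.0297 gf 0.0
world d mm [-0.9  2.5 -1.1] | shift first, cur tool axes [-1.6 -1.9  1.5] | turn deg [0.1 0.1 0.1] | shift after turn [-1.6 -1.9  1.5] | rows>= 0.008066700505287584 0.04621024100253476
-70 [[609.0, 172.0], [587.0, 281.0]] [  22. -109.]
-66 [[604.0, 171.0], [592.0, 283.0]] [  12. -112.]
-62 [[600.0, 169.0], [597.0, 284.0]] [   3. -115.]
-58 [[595.0, 168.0], [602.0, 285.0]] [  -7. -116.]
-54 [[591.0, 168.0], [607.0, 285.0]] [ -16. -118.]
-50 [[586.0, 167.0], [611.0, 286.0]] [ -25. -119.]
```

Call:
step_arm([
  {"rx": 0, "ry": 0, "rz": 0, "dx": -1.6, "dy": -1.9, "dz": 1.5, "gripper": -0.3},
  {"rx": 0, "ry": 0, "rz": 0, "dx": 0, "dy": 0, "dz": 0, "gripper": -1},
  {"rx": 0, "ry": 0, "rz": 0, "dx": 0, "dy": 0, "dz": 0, "gripper": -1},
  {"rx": 0, "ry": 0, "rz": 0, "dx": 0, "dy": 0, "dz": 0, "gripper": -1},
  {"rx": 0, "ry": 0, "rz": 0, "dx": 0, "dy": 0, "dz": 0, "gripper": -1},
])

```text
clock: 16.65
tcp_pos: [0.538, 0.0597, 0.1198]
orientation: [-2.86, 0.358, -0.198]
contact_force: [0.7, 0.2, -0.9]
grip_width: 0.0003
gripper_force: 0.0
```

```bash
cat > turn.py <<'E'
from go import *
import sys
# rows for rotation about holder axis from current pose, step s deg, pivot = given centre
s=float(sys.argv[1]); n=int(sys.argv[2])
o=r.get_obs(); Rc=R.from_rotvec(o["orientation"]).as_matrix(); P=o["tcp_pos"]
h=Rh.T@(P-oh)*1e3; print("t",o["clock"],"holder-frame tcp",h.round(1),"phi",np.degrees(np.arctan2(h[1],h[0])).round(1),"r",np.hypot(h[0],h[1]).round(1),"toolyaw",np.degrees(np.arctan2(*(Rh.T@Rc[:,1])[[1,0]])).round(1),"w",o["grip_width"],"F",o["contact_force"].round(1),"M",o["moment"].round(2),"gf",o["gripper_force"])
q=R.from_rotvec(u*np.radians(s)); w=R.from_matrix(Rc.T@(q.as_matrix()@Rc)).as_rotvec(degrees=True)
ax=oh+u*(u@(P-oh)); d=q.apply(P-ax)-(P-ax)
print("row rot",w.round(2),"shift, axes before turn",(Rc.T@d*1e3).round(2),"after",(Rc.T@q.inv().apply(d)*1e3).round(2))
E
python3 turn.py 4 1
```

```text
t 16.65 holder-frame tcp [-18.6 -30.8 100.6] phi -121.1 r 36.0 toolyaw -121.9 w 0.0002720861940882227 F [ 0.7  0.2 -0.9] M [-0.21  0.16  0.  ] gf 0.0
row rot [-1.37  0.   -3.76] shift, axes before turn [ 2.36 -0.12 -0.86] after [ 2.36  0.05 -0.86]
```

The gripper shut on nothing (0.3 mm). The earlier pictures may show where the fingertips really are, so I'll check the tip offset numerically.

Run:
```python
from go import *
for name,P,rv,off,s,w in(("c2",[.5249,.0892,.1428],[-3.082,-.406,-.266],[150,170],4.444,.085),("c4",[.4852,-.372,.2542],[-2.909,.768,.517],[259,56],5,.037),("c6",[.5068,.0544,.1685],[-2.861,.352,-.192],[140,160],4,.034)):
    Rc=R.from_rotvec(rv).as_matrix()
    for L in(-.01,0,.01,.02):
        Q=[np.array(P)+Rc@np.array([0,k*(w/2+.004),L]) for k in(-1,1)]
        print(name,L,((proj("side",Q)-off)*s+[0 if name=="c4" else 400,0]).round(0).tolist())
```

```text
c2 -0.01 [[568.0, 240.0], [657.0, 121.0]]
c2 0 [[567.0, 255.0], [655.0, 136.0]]
c2 0.01 [[566.0, 271.0], [653.0, 152.0]]
c2 0.02 [[565.0, 286.0], [652.0, 167.0]]
c4 -0.01 [[266.0, 191.0], [336.0, 177.0]]
c4 0 [[268.0, 210.0], [337.0, 196.0]]
c4 0.01 [[270.0, 229.0], [339.0, 215.0]]
c4 0.02 [[272.0, 248.0], [341.0, 233.0]]
c6 -0.01 [[670.0, 145.0], [733.0, 130.0]]
c6 0 [[666.0, 161.0], [729.0, 146.0]]
c6 0.01 [[662.0, 177.0], [725.0, 162.0]]
c6 0.02 [[658.0, 193.0], [721.0, 177.0]]
```

The pictures put the fingertips about 26 mm farther back than I assumed. I'll check this by touch, lowering the shut fingertips onto the rim.

Call:
step_arm([
  {"rx": 0, "ry": 0, "rz": 0, "dx": 0, "dy": 0, "dz": 1.5, "gripper": -1},
  {"rx": 0, "ry": 0, "rz": 0, "dx": 0, "dy": 0, "dz": 1.5, "gripper": -1},
  {"rx": 0, "ry": 0, "rz": 0, "dx": 0, "dy": 0, "dz": 0, "gripper": -1},
])

```text
clock: 17.02
tcp_pos: [0.5384, 0.0604, 0.1166]
orientation: [-2.861, 0.358, -0.197]
contact_force: [-0.1, -0.5, -0.1]
grip_width: 0.0001
gripper_force: 0.0
```

Call:
step_arm([
  {"rx": 0, "ry": 0, "rz": 0, "dx": 0, "dy": 0, "dz": 1.5, "gripper": -1},
  {"rx": 0, "ry": 0, "rz": 0, "dx": 0, "dy": 0, "dz": 1.5, "gripper": -1},
  {"rx": 0, "ry": 0, "rz": 0, "dx": 0, "dy": 0, "dz": 0, "gripper": -1},
])

```text
clock: 17.4
tcp_pos: [0.5391, 0.0609, 0.1145]
orientation: [-2.86, 0.358, -0.198]
contact_force: [-2.5, -1.7, 7.3]
grip_width: 0.0003
gripper_force: 4.4
```

Call:
step_arm([
  {"rx": 0, "ry": 0, "rz": 0, "dx": 0, "dy": 0, "dz": -4, "gripper": -0.25},
  {"rx": 0, "ry": 0, "rz": 0, "dx": 0, "dy": 0, "dz": -4, "gripper": -0.25},
  {"rx": 0, "ry": 0, "rz": 0, "dx": 0, "dy": 0, "dz": 0, "gripper": -0.25},
  {"rx": 0, "ry": 0, "rz": 0, "dx": 0, "dy": 0, "dz": 0, "gripper": -0.25},
  {"rx": 0, "ry": 0, "rz": 0, "dx": 0, "dy": 0, "dz": 5, "gripper": -0.25},
  {"rx": 0, "ry": 0, "rz": 0, "dx": 0, "dy": 0, "dz": 5, "gripper": -0.25},
  {"rx": 0, "ry": 0, "rz": 0, "dx": 0, "dy": 0, "dz": 0, "gripper": -0.25},
])

```text
clock: 18.27
tcp_pos: [0.539, 0.0618, 0.1114]
orientation: [-2.861, 0.358, -0.196]
contact_force: [-0.4, 0.2, -0.2]
grip_width: 0.0322
gripper_force: 0.0
```

Call:
step_arm([
  {"rx": 0, "ry": 0, "rz": 0, "dx": 0, "dy": 0, "dz": 5, "gripper": -0.25},
  {"rx": 0, "ry": 0, "rz": 0, "dx": 0, "dy": 0, "dz": 5, "gripper": -0.25},
  {"rx": 0, "ry": 0, "rz": 0, "dx": 0, "dy": 0, "dz": 0, "gripper": -0.25},
])

```text
clock: 18.65
tcp_pos: [0.5407, 0.0641, 0.102]
orientation: [-2.861, 0.358, -0.196]
contact_force: [0.5, -0.1, 0.0]
grip_width: 0.0319
gripper_force: 0.0
```

Call:
step_arm([
  {"rx": 0, "ry": 0, "rz": 0, "dx": 0, "dy": 0, "dz": 4, "gripper": -0.25},
  {"rx": 0, "ry": 0, "rz": 0, "dx": 0, "dy": 0, "dz": 3, "gripper": -0.25},
  {"rx": 0, "ry": 0, "rz": 0, "dx": 0, "dy": 0, "dz": 0, "gripper": -0.25},
])

```text
clock: 19.02
tcp_pos: [0.542, 0.0656, 0.0955]
orientation: [-2.861, 0.358, -0.197]
contact_force: [-0.8, 0.2, -0.3]
grip_width: 0.0322
gripper_force: 0.0
```

```bash
python3 turn.py 4 1
```

```text
t 19.025 holder-frame tcp [-26.2 -26.1  76.9] phi -135.1 r 36.9 toolyaw -121.9 w 0.03216231763339814 F [-0.8  0.2 -0.3] M [-0.24  0.16 -0.05] gf 0.0
row rot [-1.37  0.   -3.76] shift, axes before turn [ 2.38  0.5  -0.87] after [ 2.34  0.67 -0.85]
```

Call:
step_arm([
  {"rx": 0, "ry": 0, "rz": 0, "dx": 0, "dy": 0, "dz": 0, "gripper": -0.6},
  {"rx": 0, "ry": 0, "rz": 0, "dx": 0, "dy": 0, "dz": 0, "gripper": -1},
  {"rx": 0, "ry": 0, "rz": 0, "dx": 0, "dy": 0, "dz": 0, "gripper": -1},
  {"rx": 0, "ry": 0, "rz": 0, "dx": 0, "dy": 0, "dz": 0, "gripper": -1},
], grip_force=80)

```text
clock: 19.52
tcp_pos: [0.5443, 0.065, 0.097]
orientation: [-2.859, 0.36, -0.204]
contact_force: [2.6, -1.9, 5.5]
grip_width: 0.0067
gripper_force: 92.9
```

```bash
python3 turn.py 4 1; python3 turn.py 7 1|tail -1
```

```text
t 19.525 holder-frame tcp [-23.5 -27.2  77.1] phi -130.9 r 36.0 toolyaw -122.0 w 0.006732146319870099 F [ 2.6 -1.9  5.5] M [-0.01 -0.68 -0.62] gf 92.88608037833683
row rot [-1.35  0.   -3.76] shift, axes before turn [ 2.35  0.3  -0.84] after [ 2.32  0.47 -0.83]
row rot [-2.37  0.   -6.59] shift, axes before turn [ 4.12  0.41 -1.48] after [ 4.04  0.94 -1.45]
```

Call:
step_arm([
  {"rx": -1.36, "ry": 0, "rz": -3.76, "dx": 2.35, "dy": 0.38, "dz": -0.84, "gripper": -1},
  {"rx": -1.36, "ry": 0, "rz": -3.76, "dx": 2.35, "dy": 0.38, "dz": -0.84, "gripper": -1},
  {"rx": -1.36, "ry": 0, "rz": -3.76, "dx": 2.35, "dy": 0.38, "dz": -0.84, "gripper": -1},
  {"rx": -1.36, "ry": 0, "rz": -3.76, "dx": 2.35, "dy": 0.38, "dz": -0.84, "gripper": -1},
  {"rx": 0, "ry": 0, "rz": 0, "dx": 0, "dy": 0, "dz": 0, "gripper": -1},
])

```text
clock: 20.15
tcp_pos: [0.5541, 0.062, 0.1021]
orientation: [-2.993, -0.01, -0.245]
contact_force: [3.8, -0.8, 8.8]
grip_width: 0.0065
gripper_force: 94.1
```

```bash
python3 turn.py 4 1
python3 - <<'E'
from h import *
a=r.grab_frame("side")[190:250,155:215]; hsv=cv2.cvtColor(a,cv2.COLOR_BGR2HSV)
m=(hsv[...,0]>=25)&(hsv[...,0]<=34)&(hsv[...,1]>150)&(hsv[...,2]>110)
n,l,s,c=cv2.connectedComponentsWithStats(m.astype(np.uint8)); print([(s[i].tolist(),(c[i]+[155,190]).round(1).tolist()) for i in range(1,n) if s[i,4]>2])
E
```

```text
t 20.15 holder-frame tcp [-13.5 -32.7  77.2] phi -112.4 r 35.4 toolyaw -105.9 w 0.006451159072264719 F [ 3.8 -0.8  8.8] M [ 0.1  -1.07 -0.55] gf 94.12645162341505
row rot [-1.34 -0.   -3.77] shift, axes before turn [ 2.32  0.19 -0.83] after [ 2.3   0.36 -0.82]
[([29, 11, 4, 3, 11], [185.6, 202.1]), ([29, 39, 13, 17, 55], [191.1, 236.7])]
```

Call:
step_arm([
  {"rx": -1.35, "ry": 0, "rz": -3.76, "dx": 2.33, "dy": 0.3, "dz": -0.83, "gripper": -1},
  {"rx": -1.35, "ry": 0, "rz": -3.76, "dx": 2.33, "dy": 0.3, "dz": -0.83, "gripper": -1},
  {"rx": -1.35, "ry": 0, "rz": -3.76, "dx": 2.33, "dy": 0.3, "dz": -0.83, "gripper": -1},
  {"rx": -1.35, "ry": 0, "rz": -3.76, "dx": 2.33, "dy": 0.3, "dz": -0.83, "gripper": -1},
  {"rx": -1.35, "ry": 0, "rz": -3.76, "dx": 2.33, "dy": 0.3, "dz": -0.83, "gripper": -1},
  {"rx": -1.35, "ry": 0, "rz": -3.76, "dx": 2.33, "dy": 0.3, "dz": -0.83, "gripper": -1},
  {"rx": 0, "ry": 0, "rz": 0, "dx": 0, "dy": 0, "dz": 0, "gripper": -1},
])

```text
clock: 21.08
tcp_pos: [0.5676, 0.0637, 0.1098]
orientation: [3.035, 0.599, 0.293]
contact_force: [3.9, 1.6, 9.0]
grip_width: 0.006
gripper_force: 90.8
```

```bash
python3 turn.py 4 1
```

```text
t 21.075 holder-frame tcp [  2.1 -34.5  77.1] phi -86.6 r 34.6 toolyaw -81.9 w 0.0060281284971198555 F [3.9 1.6 9. ] M [ 0.74 -1.26 -0.39] gf 90.75574405957013
row rot [-1.33 -0.01 -3.77] shift, axes before turn [ 2.27  0.11 -0.8 ] after [ 2.26  0.28 -0.8 ]
```

Call:
step_arm([
  {"rx": -1.35, "ry": 0, "rz": -3.76, "dx": 2.3, "dy": 0.4, "dz": -0.81, "gripper": -1},
  {"rx": -1.35, "ry": 0, "rz": -3.76, "dx": 2.3, "dy": 0.4, "dz": -0.81, "gripper": -1},
  {"rx": -1.35, "ry": 0, "rz": -3.76, "dx": 2.3, "dy": 0.4, "dz": -0.81, "gripper": -1},
  {"rx": -1.35, "ry": 0, "rz": -3.76, "dx": 2.3, "dy": 0.4, "dz": -0.81, "gripper": -1},
  {"rx": -1.35, "ry": 0, "rz": -3.76, "dx": 2.3, "dy": 0.4, "dz": -0.81, "gripper": -1},
  {"rx": 0, "ry": 0, "rz": 0, "dx": 0, "dy": 0, "dz": 0, "gripper": -1},
])

```text
clock: 21.82
tcp_pos: [0.5767, 0.0686, 0.1155]
orientation: [2.765, 1.025, 0.3]
contact_force: [2.5, 4.1, 10.2]
grip_width: 0.0064
gripper_force: 90.3
```

```bash
python3 turn.py 4 1
python3 - <<'E'
from h import *
a=r.grab_frame("side")[190:260,155:225]; hsv=cv2.cvtColor(a,cv2.COLOR_BGR2HSV)
m=(hsv[...,0]>=25)&(hsv[...,0]<=34)&(hsv[...,1]>150)&(hsv[...,2]>110)
n,l,s,c=cv2.connectedComponentsWithStats(m.astype(np.uint8)); print([(s[i].tolist(),(c[i]+[155,190]).round(1).tolist()) for i in range(1,n) if s[i,4]>2])
from go import hp
for d in(150,160,170,180,190):
    t=np.radians(d); print(d,proj("side",[hp(40*np.cos(t),40*np.sin(t),z) for z in(75,)]).round(1).tolist(),proj("side",[hp(-37*np.cos(t),-37*np.sin(t),100)]).round(1).tolist())
E
```

```text
t 21.825 holder-frame tcp [ 13.6 -32.   77.1] phi -67.1 r 34.8 toolyaw -61.9 w 0.006423220431351261 F [ 2.5  4.1 10.2] M [ 0.96 -0.91 -0.14] gf 90.26054781395942
row rot [-1.34 -0.01 -3.77] shift, axes before turn [ 2.29  0.14 -0.81] after [ 2.27  0.3  -0.8 ]
[([18, 15, 4, 4, 10], [174.9, 206.7]), ([47, 35, 3, 3, 6], [202.8, 226.2])]
150 [[194.5, 237.7]] [[181.3, 202.6]]
160 [[196.9, 236.6]] [[178.9, 203.4]]
170 [[199.0, 235.0]] [[176.8, 204.7]]
180 [[200.7, 233.1]] [[175.1, 206.3]]
190 [[201.8, 230.9]] [[173.9, 208.2]]
```

Call:
step_arm([
  {"rx": -0.67, "ry": 0, "rz": -1.88, "dx": 1.15, "dy": 0.2, "dz": -0.4, "gripper": -1},
  {"rx": -0.33, "ry": 0, "rz": -0.9, "dx": 0.6, "dy": 0.1, "dz": -0.2, "gripper": -1},
  {"rx": 0, "ry": 0, "rz": 0, "dx": 0, "dy": 0, "dz": 0, "gripper": -1},
])

```text
clock: 22.25
tcp_pos: [0.5778, 0.0686, 0.1162]
orientation: [2.722, 1.079, 0.299]
contact_force: [2.9, 1.6, 9.4]
grip_width: 0.0061
gripper_force: 92.1
```

```bash
python3 turn.py 4 1
python3 - <<'E'
from go import *
o=r.get_obs(); Rc=R.from_rotvec(o["orientation"]).as_matrix(); print("u in tool",(Rc.T@u).round(3), "up in tool",Rc[2].round(3),o["joints"].round(2))
E
```

```text
t 22.25 holder-frame tcp [ 14.8 -32.3  77.1] phi -65.4 r 35.6 toolyaw -59.1 w 0.006055004978501627 F [2.9 1.6 9.4] M [ 0.84 -0.86 -0.52] gf 92.08669102750719
row rot [-1.34 -0.   -3.77] shift, axes before turn [ 2.33  0.19 -0.83] after [ 2.31  0.36 -0.82]
u in tool [-0.335 -0.001 -0.942] up in tool [ 0.114  0.256 -0.96 ] [-0.22  0.37 -0.13  2.06  0.47  0.55 -1.54]
```

Call:
step_arm([
  {"rx": 0, "ry": 0, "rz": 0, "dx": -1, "dy": 0, "dz": -2.8, "gripper": -1},
  {"rx": 0, "ry": 0, "rz": 0, "dx": -1, "dy": 0, "dz": -2.8, "gripper": -1},
  {"rx": 0, "ry": 0, "rz": 0, "dx": -1, "dy": 0, "dz": -2.8, "gripper": -1},
  {"rx": 0, "ry": 0, "rz": 0, "dx": 0, "dy": 0, "dz": 0, "gripper": -1},
])

```text
clock: 22.75
tcp_pos: [0.5734, 0.0675, 0.1232]
orientation: [2.721, 1.081, 0.299]
contact_force: [7.1, 1.8, 0.5]
grip_width: 0.0063
gripper_force: 89.2
```

Call:
step_arm([
  {"rx": 0, "ry": 0, "rz": 0, "dx": -1, "dy": 0, "dz": -2.8, "gripper": -1},
  {"rx": 0, "ry": 0, "rz": 0, "dx": -1, "dy": 0, "dz": -2.8, "gripper": -1},
  {"rx": 0, "ry": 0, "rz": 0, "dx": -1, "dy": 0, "dz": -2.8, "gripper": -1},
  {"rx": 0, "ry": 0, "rz": 0, "dx": 0, "dy": 0, "dz": 0, "gripper": -1},
])

```text
clock: 23.25
tcp_pos: [0.5682, 0.0659, 0.1306]
orientation: [2.721, 1.081, 0.296]
contact_force: [3.9, 1.1, 3.7]
grip_width: 0.0062
gripper_force: 89.4
```

```bash
cat > cup.py <<'E'
from go import *
a=r.grab_frame("side")[100:300,130:420]; hsv=cv2.cvtColor(a,cv2.COLOR_BGR2HSV)
for nm,lo,hi in(("orange",8,22),("yellow",25,34)):
    m=((hsv[...,0]>=lo)&(hsv[...,0]<=hi)&(hsv[...,1]>160)&(hsv[...,2]>110)).astype(np.uint8)
    n,l,s,c=cv2.connectedComponentsWithStats(m); print(nm,[((s[i]+[130,100,0,0,0]).tolist(),(c[i]+[130,100]).round(1).tolist()) for i in range(1,n) if s[i,4]>(40 if lo<20 else 3)])
E
python3 turn.py 4 1; python3 cup.py
```

```text
t 23.25 holder-frame tcp [ 13.5 -32.5  94.6] phi -67.5 r 35.2 toolyaw -59.0 w 0.006200705817030608 F [3.9 1.1 3.7] M [ 0.59 -1.24  0.12] gf 89.38335696235299
row rot [-1.35 -0.01 -3.77] shift, axes before turn [ 2.3   0.28 -0.82] after [ 2.27  0.45 -0.81]
orange [([161, 199, 48, 47, 1525], [185.2, 223.7])]
yellow [([313, 159, 4, 2, 5], [314.2, 159.6]), ([177, 202, 4, 3, 9], [178.7, 202.9]), ([242, 217, 14, 14, 46], [248.1, 224.1]), ([256, 218, 10, 13, 52], [260.2, 223.2]), ([207, 221, 2, 3, 4], [207.2, 221.8]), ([248, 221, 2, 2, 4], [248.5, 221.5]), ([241, 226, 15, 9, 22], [247.2, 230.0]), ([255, 235, 5, 2, 5], [257.0, 235.4])]
```

Call:
step_arm([
  {"rx": 0, "ry": 0, "rz": 0, "dx": -1.7, "dy": 0, "dz": -4.7, "gripper": -1},
  {"rx": 0, "ry": 0, "rz": 0, "dx": -2.4, "dy": 0, "dz": -6.6, "gripper": -1},
  {"rx": 0, "ry": 0, "rz": 0, "dx": -2.4, "dy": 0, "dz": -6.6, "gripper": -1},
  {"rx": 0, "ry": 0, "rz": 0, "dx": -2.4, "dy": 0, "dz": -6.6, "gripper": -1},
  {"rx": 0, "ry": 0, "rz": 0, "dx": -2.4, "dy": 0, "dz": -6.6, "gripper": -1},
  {"rx": 0, "ry": 0, "rz": 0, "dx": -2.4, "dy": 0, "dz": -6.6, "gripper": -1},
  {"rx": 0, "ry": 0, "rz": 0, "dx": -2.4, "dy": 0, "dz": -6.6, "gripper": -1},
  {"rx": 0, "ry": 0, "rz": 0, "dx": -3.4, "dy": 0, "dz": -9.4, "gripper": -1},
  {"rx": 0, "ry": 0, "rz": 0, "dx": -3.4, "dy": 0, "dz": -9.4, "gripper": -1},
  {"rx": 0, "ry": 0, "rz": 0, "dx": -3.4, "dy": 0, "dz": -9.4, "gripper": -1},
  {"rx": 0, "ry": 0, "rz": 0, "dx": 0, "dy": 0, "dz": 0, "gripper": -1},
])

```text
clock: 24.68
tcp_pos: [0.5294, 0.0546, 0.1972]
orientation: [2.721, 1.08, 0.291]
contact_force: [-0.7, -0.1, -2.5]
grip_width: 0.0062
gripper_force: 87.6
```

```bash
python3 turn.py 4 1; python3 cup.py
python3 - <<'E'
from go import *
o=r.get_obs(); Rc=R.from_rotvec(o["orientation"]).as_matrix(); P=o["tcp_pos"]
print(o["joints"].round(2))
cupc=oh+u*(u@(P-oh)-.0771+.05); v=Rc.T@(cupc-P); print("cup mid in tool mm",(v*1e3).round(1),"cup axis in tool",(Rc.T@u).round(3))
print(proj("side",[cupc+.05*u,cupc-.05*u]).round(1).tolist())
E
```

```text
t 24.675 holder-frame tcp [ 11.7 -33.5 172.4] phi -70.7 r 35.4 toolyaw -59.0 w 0.006239084292121268 F [-0.7 -0.1 -2.5] M [ 0.11  0.37 -0.03] gf 87.60010037453583
row rot [-1.36 -0.01 -3.76] shift, axes before turn [ 2.29  0.42 -0.83] after [ 2.26  0.59 -0.82]
orange [([174, 176, 53, 58, 1965], [198.7, 205.6])]
yellow [([313, 159, 6, 2, 9], [315.3, 159.6]), ([192, 179, 3, 3, 7], [193.0, 179.7]), ([223, 198, 3, 4, 8], [224.0, 199.5]), ([244, 218, 7, 10, 24], [247.0, 222.8]), ([250, 219, 16, 14, 81], [258.3, 225.0]), ([244, 228, 3, 3, 5], [245.0, 229.0]), ([248, 231, 7, 6, 10], [250.7, 233.6]), ([256, 230, 9, 4, 11], [260.5, 231.8])]
[-0.17  0.18 -0.18  2.1   0.35  0.7  -1.42]
cup mid in tool mm [ 16.3 -34.4  23. ] cup axis in tool [-0.34  -0.003 -0.94 ]
[[207.0, 189.1], [188.7, 217.6]]
```

The cup is free, with only its weight on the wrist. I'll plan the carry to the mat and the turn to upright.

```bash
cat > pc.py <<'E'
from go import *
v=np.array([13.2,-35.3,24])/1e3
import sys
Rt=tilt(-20,-.46); print(Rt[2].round(3), "down in tool",(-Rt[2]).round(3))
tgt=np.array([.4729,-.2342,.053+float(sys.argv[1])])-Rt@v; print("tcp tgt",tgt.round(4)); plan(tgt,Rt)
E
python3 pc.py .09; python3 -c "
from go import *
o=r.get_obs();Rc=R.from_rotvec(o['orientation']).as_matrix();print(Rc.T.round(3))"
```

```text
[-0.342 -0.    -0.94 ] down in tool [0.342 0.    0.94 ]
tcp tgt [ 0.4535 -0.264   0.1701]
t 24.73 tcp [0.5293 0.0546 0.1966] j [-0.17  0.18 -0.18  2.1   0.35  0.7  -1.42] F [ 0.6 -1.2 -2.5] w 0.0064 gf 87.59487994479059
world d mm [ -75.8 -318.6  -26.6] | shift first, cur tool axes [-277.4  171.    41.9] | turn deg [ 21.2 -31.9  67.3] | shift after turn [ 7.820e+01  3.191e+02 -2.000e-01] | rows>= 6.293429868480025 5.256914359221439
[[ 0.714  0.692  0.108]
 [ 0.653 -0.713  0.255]
 [ 0.253 -0.112 -0.961]]
```

Call:
step_arm([
  {"rx": 0, "ry": 0, "rz": 0, "dx": 1.5, "dy": 4, "dz": -14.5, "gripper": -1},
  {"rx": 0, "ry": 0, "rz": 0, "dx": 1.5, "dy": 4, "dz": -14.5, "gripper": -1},
  {"rx": 0, "ry": 0, "rz": 0, "dx": -15, "dy": 10, "dz": 1, "gripper": -1},
  {"rx": 0, "ry": 0, "rz": 0, "dx": -30, "dy": 19.5, "dz": 1.8, "gripper": -1},
  {"rx": 0, "ry": 0, "rz": 0, "dx": -30, "dy": 19.5, "dz": 1.8, "gripper": -1},
  {"rx": 0, "ry": 0, "rz": 0, "dx": -30, "dy": 19.5, "dz": 1.8, "gripper": -1},
  {"rx": 0, "ry": 0, "rz": 0, "dx": -30, "dy": 19.5, "dz": 1.8, "gripper": -1},
  {"rx": 0, "ry": 0, "rz": 0, "dx": -30, "dy": 19.5, "dz": 1.8, "gripper": -1},
  {"rx": 0, "ry": 0, "rz": 0, "dx": -30, "dy": 19.5, "dz": 1.8, "gripper": -1},
  {"rx": 0, "ry": 0, "rz": 0, "dx": -30, "dy": 19.5, "dz": 1.8, "gripper": -1},
  {"rx": 0, "ry": 0, "rz": 0, "dx": -30, "dy": 19.5, "dz": 1.8, "gripper": -1},
  {"rx": 0, "ry": 0, "rz": 0, "dx": -20, "dy": 12, "dz": 1, "gripper": -1},
  {"rx": 0, "ry": 0, "rz": 0, "dx": 0, "dy": 0, "dz": 0, "gripper": -1},
])

```text
clock: 26.35
tcp_pos: [0.453, -0.2668, 0.2275]
orientation: [2.722, 1.075, 0.29]
contact_force: [0.5, 0.4, -1.9]
grip_width: 0.0063
gripper_force: 87.8
```

Call:
step_arm([
  {"rx": 1.3, "ry": -2, "rz": 4.2, "dx": 0, "dy": 0, "dz": 0, "gripper": -1},
  {"rx": 2.65, "ry": -4, "rz": 8.4, "dx": 0, "dy": 0, "dz": 0, "gripper": -1},
  {"rx": 2.65, "ry": -4, "rz": 8.4, "dx": 0, "dy": 0, "dz": 0, "gripper": -1},
  {"rx": 2.65, "ry": -4, "rz": 8.4, "dx": 0, "dy": 0, "dz": 0, "gripper": -1},
  {"rx": 2.65, "ry": -4, "rz": 8.4, "dx": 0, "dy": 0, "dz": 0, "gripper": -1},
  {"rx": 2.65, "ry": -4, "rz": 8.4, "dx": 0, "dy": 0, "dz": 0, "gripper": -1},
  {"rx": 2.65, "ry": -4, "rz": 8.4, "dx": 0, "dy": 0, "dz": 0, "gripper": -1},
  {"rx": 2.65, "ry": -4, "rz": 8.4, "dx": 0, "dy": 0, "dz": 0, "gripper": -1},
  {"rx": 1.3, "ry": -2, "rz": 4.2, "dx": 0, "dy": 0, "dz": 0, "gripper": -1},
  {"rx": 0, "ry": 0, "rz": 0, "dx": 0, "dy": 0, "dz": 0, "gripper": -1},
])

```text
clock: 27.6
tcp_pos: [0.4542, -0.2644, 0.2263]
orientation: [-2.942, 0.683, 0.521]
contact_force: [0.4, 0.0, -1.7]
grip_width: 0.0066
gripper_force: 87.8
```

```bash
python3 pc.py .09; python3 cup.py
python3 - <<'E'
from go import *
o=r.get_obs(); Rc=R.from_rotvec(o["orientation"]).as_matrix(); P=o["tcp_pos"]; c=P+Rc@np.array([13.2,-35.3,24])/1e3
a=Rc@[-.341,0,-.94]; print("cup mid",c,"axis",a.round(3))
th=np.linspace(0,2*np.pi,73)
for k in(.05,-.05):
    e1=np.cross(a,[1,0,0]);e1/=np.linalg.norm(e1);e2=np.cross(a,e1)
    q=proj("side",[c+k*a+.04*(np.cos(t)*e1+np.sin(t)*e2) for t in th]); print(k,q.min(0),q.max(0))
f=r.grab_frame("side"); t=r.grab_frame("top")
cv2.imwrite("pics/c7.png",np.hstack([cv2.resize(t[130:280,250:400],(400,400),interpolation=cv2.INTER_CUBIC),cv2.resize(f[70:220,230:380],(400,400),interpolation=cv2.INTER_CUBIC)]))
E
```

```text
[-0.342 -0.    -0.94 ] down in tool [0.342 0.    0.94 ]
tcp tgt [ 0.4535 -0.264   0.1701]
t 27.6 tcp [ 0.4542 -0.2644  0.2263] j [ 0.22  0.44  0.27  1.68 -0.1   1.38 -1.51] F [ 0.4  0.  -1.7] w 0.0066 gf 87.76891009358224
world d mm [ -0.8   0.4 -56.3] | shift first, cur tool axes [18.5 -0.2 53.2] | turn deg [0.2 0.1 0.2] | shift after turn [18.4 -0.  53.2] | rows>= 0.02086241985046863 0.9005168565128795
orange [([282, 112, 33, 49, 1242], [297.3, 136.7])]
yellow [([298, 127, 5, 21, 73], [300.0, 136.8]), ([314, 159, 3, 2, 5], [315.2, 159.6]), ([242, 218, 24, 17, 147], [253.6, 225.2]), ([241, 220, 3, 2, 4], [242.0, 220.8]), ([260, 230, 5, 2, 5], [262.0, 230.8])]
cup mid [ 0.47326114 -0.23436171  0.1993889 ] axis [0.002 0.001 1.   ]
0.05 [281.96511903 110.59509177] [314.93962247 124.71701393]
-0.05 [280.44247508 145.51440961] [311.43210338 161.16372936]
```

Call:
step_arm([
  {"rx": 0, "ry": 0, "rz": 0, "dx": 3.4, "dy": 0, "dz": 9.4, "gripper": -1},
  {"rx": 0, "ry": 0, "rz": 0, "dx": 6.8, "dy": 0, "dz": 18.8, "gripper": -1},
  {"rx": 0, "ry": 0, "rz": 0, "dx": 6.8, "dy": 0, "dz": 18.8, "gripper": -1},
  {"rx": 0, "ry": 0, "rz": 0, "dx": 6.8, "dy": 0, "dz": 18.8, "gripper": -1},
  {"rx": 0, "ry": 0, "rz": 0, "dx": 6.8, "dy": 0, "dz": 18.8, "gripper": -1},
  {"rx": 0, "ry": 0, "rz": 0, "dx": 6.8, "dy": 0, "dz": 18.8, "gripper": -1},
  {"rx": 0, "ry": 0, "rz": 0, "dx": 5.1, "dy": 0, "dz": 14.1, "gripper": -1},
  {"rx": 0, "ry": 0, "rz": 0, "dx": 2.7, "dy": 0, "dz": 7.5, "gripper": -1},
  {"rx": 0, "ry": 0, "rz": 0, "dx": 0, "dy": 0, "dz": 0, "gripper": -1},
  {"rx": 0, "ry": 0, "rz": 0, "dx": 0, "dy": 0, "dz": 0, "gripper": -1},
])

```text
clock: 29.0
tcp_pos: [0.4531, -0.2652, 0.0941]
orientation: [-2.942, 0.686, 0.52]
contact_force: [0.7, -0.6, -2.0]
grip_width: 0.0064
gripper_force: 87.8
```

```bash
python3 pc.py 0; python3 cup.py
```

```text
[-0.342 -0.    -0.94 ] down in tool [0.342 0.    0.94 ]
tcp tgt [ 0.4535 -0.264   0.0801]
t 29.0 tcp [ 0.4531 -0.2652  0.0941] j [ 0.24  0.6   0.24  1.78 -0.14  1.14 -1.48] F [ 0.7 -0.6 -2. ] w 0.0064 gf 87.76895664108451
world d mm [  0.4   1.2 -14. ] | shift first, cur tool axes [ 4.6 -1.3 13.2] | turn deg [0.2 0.  0.1] | shift after turn [ 4.6 -1.3 13.2] | rows>= 0.017274559475763434 0.22500328316703114
orange [([280, 158, 31, 45, 1074], [294.3, 180.7])]
yellow [([316, 159, 3, 2, 4], [316.8, 159.2]), ([297, 171, 3, 2, 6], [298.0, 171.5]), ([295, 174, 5, 18, 53], [296.9, 182.4]), ([241, 218, 4, 4, 7], [242.3, 219.7]), ([242, 219, 24, 17, 136], [254.3, 225.1]), ([262, 232, 3, 2, 4], [262.8, 232.2]), ([255, 234, 3, 2, 4], [256.2, 234.8])]
```

Call:
step_arm([
  {"rx": 0, "ry": 0, "rz": 0, "dx": 1, "dy": 0, "dz": 2.8, "gripper": -1},
  {"rx": 0, "ry": 0, "rz": 0, "dx": 1, "dy": 0, "dz": 2.8, "gripper": -1},
  {"rx": 0, "ry": 0, "rz": 0, "dx": 1, "dy": 0, "dz": 2.8, "gripper": -1},
  {"rx": 0, "ry": 0, "rz": 0, "dx": 0, "dy": 0, "dz": 0, "gripper": -1},
])

```text
clock: 29.55
tcp_pos: [0.4524, -0.2648, 0.0843]
orientation: [-2.941, 0.685, 0.523]
contact_force: [-0.0, -0.3, -1.9]
grip_width: 0.0063
gripper_force: 87.7
```

Call:
step_arm([
  {"rx": 0, "ry": 0, "rz": 0, "dx": 0.7, "dy": 0, "dz": 1.9, "gripper": -1},
  {"rx": 0, "ry": 0, "rz": 0, "dx": 0, "dy": 0, "dz": 0, "gripper": -1},
])

```text
clock: 29.8
tcp_pos: [0.4526, -0.2649, 0.0825]
orientation: [-2.941, 0.686, 0.522]
contact_force: [-0.1, 0.1, -2.0]
grip_width: 0.0065
gripper_force: 87.8
```

Call:
step_arm([
  {"rx": 0, "ry": 0, "rz": 0, "dx": 0.7, "dy": 0, "dz": 1.9, "gripper": -1},
  {"rx": 0, "ry": 0, "rz": 0, "dx": 0, "dy": 0, "dz": 0, "gripper": -1},
])

```text
clock: 30.05
tcp_pos: [0.4524, -0.2654, 0.0821]
orientation: [-2.941, 0.686, 0.522]
contact_force: [-2.2, 1.0, 9.9]
grip_width: 0.0063
gripper_force: 89.4
```

Call:
step_arm([
  {"rx": 0, "ry": 0, "rz": 0, "dx": 0, "dy": 0, "dz": 0, "gripper": -0.7},
  {"rx": 0, "ry": 0, "rz": 0, "dx": 0, "dy": 0, "dz": 0, "gripper": -0.4},
  {"rx": 0, "ry": 0, "rz": 0, "dx": 0, "dy": 0, "dz": 0, "gripper": -0.4},
  {"rx": 0, "ry": 0, "rz": 0, "dx": 0, "dy": 0, "dz": 0, "gripper": -0.4},
  {"rx": 0, "ry": 0, "rz": 0, "dx": -1.7, "dy": 0, "dz": -4.7, "gripper": -0.4},
  {"rx": 0, "ry": 0, "rz": 0, "dx": -3.4, "dy": 0, "dz": -9.4, "gripper": -0.4},
  {"rx": 0, "ry": 0, "rz": 0, "dx": -3.4, "dy": 0, "dz": -9.4, "gripper": -0.4},
  {"rx": 0, "ry": 0, "rz": 0, "dx": -6.8, "dy": 0, "dz": -18.8, "gripper": -0.4},
  {"rx": 0, "ry": 0, "rz": 0, "dx": -6.8, "dy": 0, "dz": -18.8, "gripper": -0.4},
  {"rx": 0, "ry": 0, "rz": 0, "dx": -12, "dy": 0, "dz": -34, "gripper": -0.4},
  {"rx": 0, "ry": 0, "rz": 0, "dx": -12, "dy": 0, "dz": -34, "gripper": -0.4},
  {"rx": 0, "ry": 0, "rz": 0, "dx": -12, "dy": 0, "dz": -34, "gripper": -0.4},
  {"rx": 0, "ry": 0, "rz": 0, "dx": 0, "dy": 0, "dz": 0, "gripper": -0.4},
  {"rx": 0, "ry": 0, "rz": 0, "dx": 0, "dy": 0, "dz": 0, "gripper": -0.4},
  {"rx": 0, "ry": 0, "rz": 0, "dx": 0, "dy": 0, "dz": 0, "gripper": -0.4},
])

```text
clock: 31.92
tcp_pos: [0.4535, -0.2648, 0.253]
orientation: [-2.941, 0.685, 0.525]
contact_force: [-0.3, 0.8, -0.9]
grip_width: 0.0255
gripper_force: 0.0
```

Run:
```python
from go import *
f=r.grab_frame("side"); t=r.grab_frame("top"); o=r.get_obs(); print(o["tcp_pos"],o["contact_force"])
cv2.imwrite("pics/c8.png",np.hstack([cv2.resize(t[130:280,250:400],(400,400),interpolation=cv2.INTER_CUBIC),cv2.resize(f[90:240,240:390],(400,400),interpolation=cv2.INTER_CUBIC)]))
```

```text
[ 0.45366137 -0.26490815  0.25293299] [0.01052672 0.29569752 0.5566857 ]
```

View pics/c8.png

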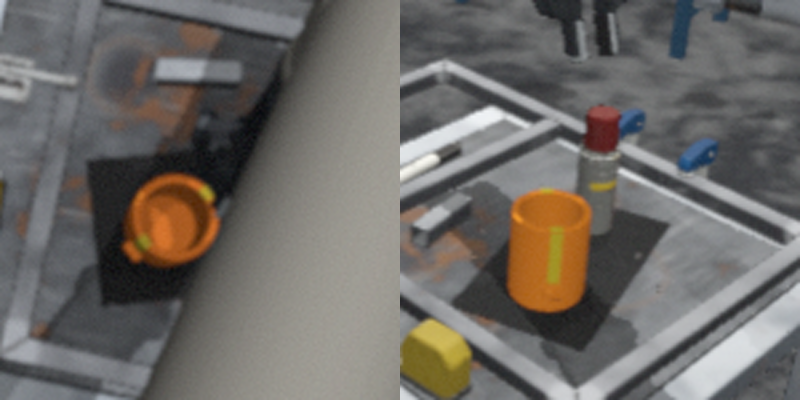

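Both stand upright on the mat: the cup at (548,250) and the can at (600,170) in the side crop. The gripper is well clear and the tape measure and tube offcut are in place.

```bash
python3 -c "
from bench import r
print(r.hand_in())"
```

```text
the job is handed in; nothing more can be done
None
```

The job is handed in. The can and the cup both stand upright on the mat in the last picture, the gripper touched nothing, and it finished at about 32 s; the verdict itself was not returned.

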